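Unload the chip-pack transport cradle

ROBOT

A 6-joint arm with a two-finger parallel gripper is mounted at the origin on the work surface. World frame = base frame: x ahead of the robot, y to its left, z up, the work surface at z = 0. Lengths are in m, angles in rad, forces in N, time in s.
With the tool pointing down it reaches from about 0.35 to 1 m from the base axis. Payload 7.1 kg.
Tool frame: the origin (TCP) lies midway between the tips of the shut fingers; the grasp point (between the pads) lies 19 mm behind it; z points along the fingers, y is the direction in which the jaws open and shut (so a half turn about z gives the same grasp; the last joint's range is limited). The gripper opens to 85 mm and grips with 20 to 120 N. Pads are 22 mm wide; open, the fingers measure 114 mm over their backs; the gripper's body (76 mm by 85 mm) begins 54 mm behind the grasp point. The pads swing forward as they close: fully open they stand 13 mm farther back than shut.
Start: joints at [-1.158, 0.423, 1.63, -0, 1.089, -0.019], TCP at [0.262, -0.568, 0.231] pointing down, gripper open.
Joint ranges: [-3, 3], [-0.9, 2.11], [0.09, 2.58], [-1.31, 4.45], [0.11, 2.69], [-2.54, 2.54]. Speed limits (rad/s): [2.39, 2.39, 3.01, 3.14, 3.14, 3.14].

INTERFACE

Orientations are given as a rotation vector (axis times angle).
In Python, from bench import monitor, vision, job gives the robot as it stands. The module is installed in compiled form; this text tells all that it offers.
- The arm moves only by the tool jog_arm, never from a script. Its argument "moves" is a list of rows, each an object with "delta_pos": the shift along the world's x, y, z in mm, a list of three; "dr": the turn, a rotation vector about the world's x, y, z in rad, a list of three; "claw": the closure, from 0 (fully open) to 1 (shut). A call has 1 to 5 rows; each row shifts and turns the pose as measured when the row begins; what a row does not reach is not made up. A row lasts 1/8 s, in which the tool goes at most 62.5 mm and 10.7 degrees, less where a joint would pass 70% of its speed; a pose out of reach is approached as far as the arm can. A call is refused whole if a number of a shift passes 62.5 or a number of a turn 0.188, either way. A call with a gripper value outside its range is refused whole. The fingers move at their own pace and stop on an object; "squeeze" is the grip in N (left out, the last holds). Time passes only in rows, so rows that do not move let the fingers close. It gives the time, the measured TCP pose, the force and the opening at its end, in the units of the state.
- monitor.state(): the state, without advancing time (a new reading comes with each control period).
- vision.snapshot(name): name is "scene" or "top" or "wrist"; returns a dict with "frame" (384x512x3 uint8, red, green, blue), "intrinsics" (3x3 intrinsics, pixels), "rvec" (rotation vector, rad) and "tvec" (3), from world to camera coordinates, as OpenCV has them; the wrist camera has in their place "hand_eye" (4x4, takes a point from camera to tool coordinates, whose origin is the TCP and whose axes are the flange's). Camera axes: x right, y down, z forward; pixel columns grow to the right and rows downward; lengths in m; the calibration is good to about 2 mm. The wrist camera is an equidistant fisheye: a pixel r from the principal point sees the ray r / f radians off the axis. A picture is of the moment at which its call begins: read the wrist's pose just before it. There is no depth.
- job.hand_in(): hands the job in, once; it reports no verdict.
The state is a dict: "time": time; "joint_positions": joint angles; "qvel": joint speeds; "effort": joint torques, N m; "eef_pos": TCP position; "tcp_rot": TCP orientation; "wrist_force": force on the tool from outside, world axes, zero at the start; "ft_torque": the same for the moment, N m; "grip_width": finger opening in m.
Only numpy, scipy, OpenCV 4.12 (cv2) and the standard library are available. Lean on these libraries where they do the work, as an engineer would, in place of code of your own. Each camera call takes 0.05 s, during which the arm holds its last target.

TASK

Unload the transport cradle: free the hold-down bar by lifting its end over the yellow lip and drawing it out of the keeper, and stand it on its narrow edge in the rest with the red cheeks, centred. Set the orange pack, the blue pack and the green long tray each on the nest of its own colour, flat, centred between the end stops and lined up with them. Keep packs and tray level, the chips in them are loose.

Things in the scene. Friction and masses are not known exactly. Their poses are not given: they have to be found in the camera images.
- cradle: Fixed cradle: plate 270 (x) x 70 x 8 mm, origin under its centre on the bench, x along the bar, yaw near 0. Grey posts 34 mm wide at its ends, tops 48 mm above the bench. Post at -x (x -127 to -97): keeper pocket, 22 mm wide, back wall at x=-119, yellow roof 80 to 86 mm above bench, open to +x only. Post at +x (97 to 125): cheeks 6 mm high, 22 mm apart; yellow end lip 12 mm high at x 119 to 125.
- bar: Loose aluminium bar, red ends, 230 (x) x 14 (y) x 26 mm tall, 140 g. Origin: centre of its underside. At the start on the cradle's posts, 2 mm above the packs, underside 48 mm above the bench, -x end 18 mm under the roof (6 mm play), +x end behind the lip. Raise the +x end over 12 mm (tilt about 0.08 rad), draw it 20 mm or more along +x, then lift. Grip across the 14 mm, best at mid-length.
- orange_pack: Loose closed chip pack, black with orange lid, 56 (x) x 46 (y) x 22 mm tall, about 70 g. At the start it stands on the green long tray, 40 mm to one side of the cradle's centre along the cradle's x (which side varies), its underside 24 mm above the bench, under the bar. Origin: centre of its underside; z up.
- blue_pack: Loose closed chip pack, black with blue lid, 56 (x) x 46 (y) x 22 mm tall, about 70 g. At the start on the other side of the green long tray, underside 24 mm above the bench, under the bar. Origin: centre of its underside; z up.
- long_tray: Loose closed long chip tray, black with green lid, 170 (x) x 46 (y) x 16 mm tall, about 160 g, the bottom of the stack. At the start it lies on the cradle's plate, underside 8 mm above the bench, between the posts (12 mm free at each end), with both packs on it. Origin: centre of its underside; x along it.
- orange_nest: Fixed white plate 90 (x) x 70 (y) x 10 mm with orange field and orange end stops 8 mm high, inner faces at x = -36 and +36 mm, 56 mm wide; the sides (y) are open. The orange pack belongs on top, its x along the nest's x, either way round. Origin: centre of its underside, on the bench (the top is 10 mm higher).
- blue_nest: Fixed white plate 90 (x) x 70 (y) x 10 mm thick with blue field and blue end stops, same as the orange nest. The blue pack belongs on it, its x along the nest's x. Origin: centre of its underside, on the bench.
- green_nest: Fixed white plate 206 (x) x 70 (y) x 10 mm thick with green field and green end stops 8 mm high, inner faces at x = -94 and +94 mm; the sides (y) are open. The long tray belongs on it, its x along the nest's x. Origin: centre of its underside, on the bench.
- bar_rest: Fixed dark steel plate 250 (x) x 60 (y) x 10 mm with two pairs of red cheeks at x = -90 and +90 mm, each cheek 30 mm long, 14 mm high, 30 mm free between the two of a pair; middle and ends open. The bar stands on the plate between the cheeks, along x, centred. Origin: centre of its underside, on the bench. Unlisted bystanders near are low (under 70 mm) but for a bottle beyond x = 0.8 m.

How it is judged:
By the outcome, as a careful person would: the job done as asked, in the order asked, and still so for the second after the job is handed in, with the robot touching nothing.
It also fails if it takes over 109 s, if anything falls off the work surface, if the arm or the gripper's body presses on something with over 40 N, if the wrist force passes 120 N, or if a joint passes its speed limit or range.

## Working session

There is one attempt and no reset: what is moved stays moved. The work goes in short steps, Python scripts to look and compute and a tool call to move; the robot and the scene stay as the last step left them, time stands still between calls to the robot, and variables do not carry over. Pictures are saved under pics/ and viewed, and the job is handed in when it is done.

Besides the shell and the picture viewer there is one more tool, called after "Call:" as name(argument=value, ...), one argument or row to a line, values as JSON. jog_arm: Moves the arm, as the interface text tells. Its arguments: {"type":"object","properties":{"moves":{"type":"array"},"squeeze":{"type":"number"}},"required":["moves"]}

```bash
mkdir -p pics; ls; python3 - <<'E'
from bench import monitor, vision
import cv2
s=monitor.state()
for k,v in s.items(): print(k,v)
for n in ("scene","top","wrist"):
    d=vision.snapshot(n); cv2.imwrite(f"pics/{n}0.png",d["frame"][:,:,::-1])
    import numpy as np; np.savez(f"{n}0.npz",**d)
    print(n,{k:np.round(v,4).tolist() for k,v in d.items() if k!="frame"})
E
```

```text
pics
time 0.0
joint_positions [-1.15803394e+00  4.23858802e-01  1.63066866e+00 -4.25148200e-05
  1.08860123e+00 -1.90015702e-02]
qvel [-0.00031544  0.00104536  0.0002036  -0.00152891  0.00091379  0.00062696]
effort [-2.20198883e-03 -5.57385385e+01 -2.81740165e+01 -2.49393901e-05
  7.26567159e-03 -6.21464642e-05]
eef_pos [ 0.26134321 -0.56714674  0.23054286]
tcp_rot [-3.06719863e+00 -6.72666647e-01  5.29721733e-04]
wrist_force [0.03204408 0.28136329 0.27433145]
ft_torque [-0.00049863  0.01293222 -0.0258703 ]
grip_width 0.08556564610948361
scene {'intrinsics': [[350.1745, 0.0, 255.1679], [0.0, 350.1745, 189.1879], [0.0, 0.0, 1.0]], 'rvec': [1.704, 1.9212, -0.7048], 'tvec': [0.0651, -0.3257, 1.4107]}
top {'intrinsics': [[395.9704, 0.0, 258.9428], [0.0, 395.9704, 186.2647], [0.0, 0.0, 1.0]], 'rvec': [2.0322, -2.1979, 0.235], 'tvec': [0.0399, 0.5162, 0.91]}
wrist {'intrinsics': [[297.3186, 0.0, 257.0418], [0.0, 297.3186, 190.2812], [0.0, 0.0, 1.0]], 'hand_eye': [[-0.0001, -0.9486, -0.3165, 0.082], [1.0, -0.0, -0.0002, 0.0002], [0.0002, -0.3165, 0.9486, -0.1421], [0.0, 0.0, 0.0, 1.0]]}
```

View pics/top0.png

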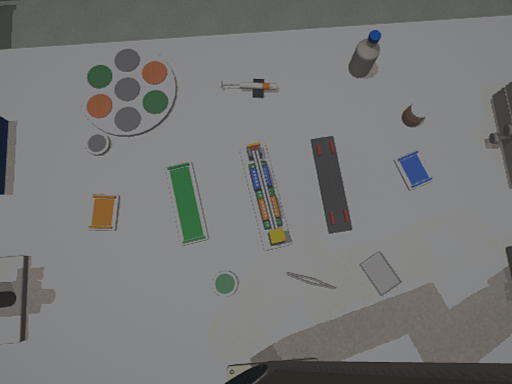

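View pics/scene0.png

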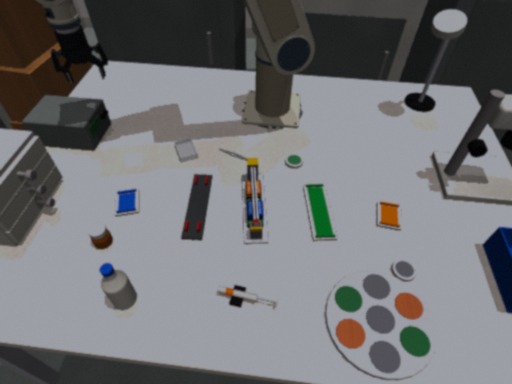

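View pics/wrist0.png

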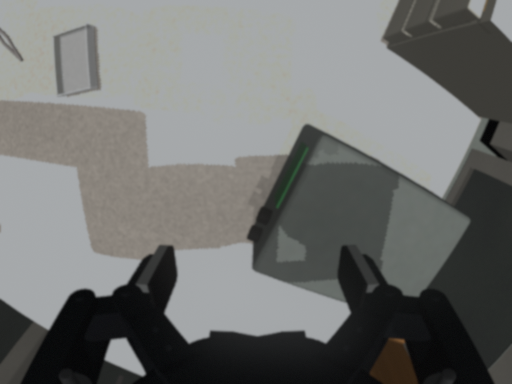

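```bash
cat > h.py <<'E'
import numpy as np, cv2
from scipy.spatial.transform import Rotation as R
def cam(d,st=None):
    """returns K, Rcw (cam->world), C, fisheye"""
    K=np.asarray(d["intrinsics"])
    if "hand_eye" in d:
        H=np.asarray(d["hand_eye"]); Rt=R.from_rotvec(st["tcp_rot"]).as_matrix()
        return K,Rt@H[:3,:3],Rt@H[:3,3]+st["eef_pos"],True
    Rw=R.from_rotvec(np.ravel(d["rvec"])).as_matrix()
    return K,Rw.T,-Rw.T@np.ravel(d["tvec"]),False
def ray(c,uv):
    K,Rc,C,f=c; uv=np.atleast_2d(np.array(uv,float))
    x=(uv[:,0]-K[0,2])/K[0,0]; y=(uv[:,1]-K[1,2])/K[1,1]
    if f:
        r=np.hypot(x,y); k=np.sin(r)/np.maximum(r,1e-9); v=np.c_[x*k,y*k,np.cos(r)]
    else: v=np.c_[x,y,np.ones_like(x)]
    v/=np.linalg.norm(v,axis=1)[:,None]
    return v@Rc.T
def plane(c,uv,z):
    v=ray(c,uv); C=c[2]; t=(z-C[2])/v[:,2]; return C+v*t[:,None]
def proj(c,P):
    K,Rc,C,f=c; p=(np.atleast_2d(P)-C)@Rc
    if f:
        n=np.hypot(p[:,0],p[:,1]); th=np.arctan2(n,p[:,2]); k=th/np.maximum(n,1e-9); q=p[:,:2]*k[:,None]
    else: q=p[:,:2]/p[:,2:]
    return q*K[0,0]+K[:2,2]
def tri(cs,uvs):
    A=np.zeros((3,3));b=np.zeros(3)
    for c,uv in zip(cs,uvs):
        v=ray(c,uv)[0]; M=np.eye(3)-np.outer(v,v); A+=M; b+=M@c[2]
    return np.linalg.solve(A,b)
def rect(c,L):  # 
    pass
def shot(name,tag):
    from bench import monitor,vision
    st=monitor.state(); d=vision.snapshot(name)
    np.savez(f"{tag}.npz",**d,eef_pos=st["eef_pos"],tcp_rot=st["tcp_rot"])
    cv2.imwrite(f"pics/{tag}.png",d["frame"][:,:,::-1]); return d,cam(d,st)
def load(tag):
    d=dict(np.load(f"{tag}.npz")); return d,cam(d,d)
E
python3 - <<'E'
from h import *
d,c=load("top0"); print("topC",c[2])
d2,c2=load("scene0"); print("sceneC",c2[2])
pts={"orange":(103,212,.01),"green":(187,203,.01),"blue":(414,170,.01),"rest":(331,185,.01),"cradle":(265,196,.074),"keeper":(277,237,.086),"lip":(254,146,.06)}
for k,(u,v,z) in pts.items(): print(k,plane(c,[(u,v)],z).round(3))
pts={"orange":(389,215,.01),"green":(319,211,.01),"blue":(127,202,.01),"rest":(198,206,.01),"keeper":(253,163,.086)}
for k,(u,v,z) in pts.items(): print(k,plane(c2,[(u,v)],z).round(3))
im=d["frame"]; 
cv2.imwrite("pics/tz.png",cv2.resize(im[130:260,230:365],None,fx=5.8,fy=4.6*1,interpolation=cv2.INTER_CUBIC)[:,:,::-1])
E
```

```text
topC [0.31826049 0.01895186 0.99720248]
sceneC [1.17130327 0.05894664 0.8514124 ]
orange [[0.492 0.394 0.01 ]]
green [[0.498 0.183 0.01 ]]
blue [[ 0.539 -0.403  0.01 ]]
rest [[ 0.516 -0.185  0.01 ]]
cradle [[ 0.489 -0.013  0.074]]
keeper [[ 0.389 -0.032  0.086]]
lip [[0.619 0.004 0.06 ]]
orange [[0.497 0.397 0.01 ]]
green [[0.508 0.187 0.01 ]]
blue [[ 0.546 -0.398  0.01 ]]
rest [[ 0.534 -0.179  0.01 ]]
keeper [[ 0.405 -0.027  0.086]]
```

View pics/tz.png

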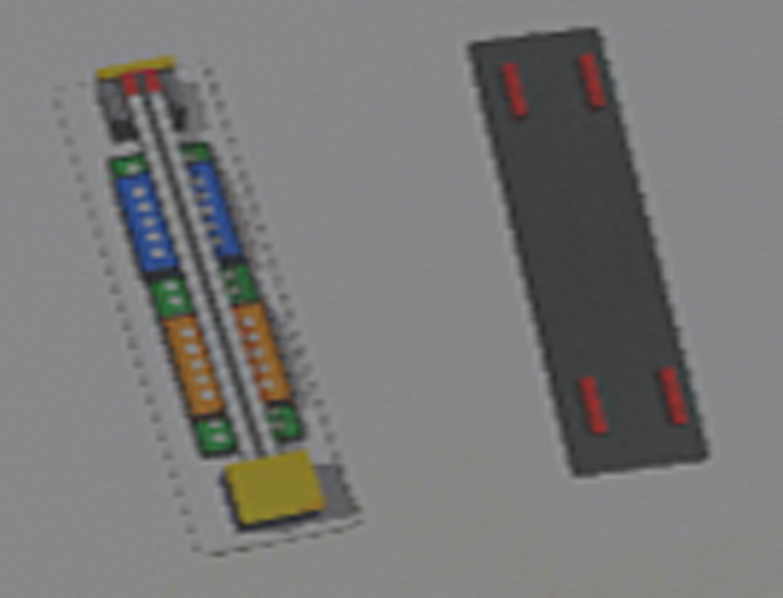

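Call:
jog_arm(
  moves=[
    {"delta_pos": [20,45,35],"dr": [0,0,-0.07],"claw": 0},
    {"delta_pos": [20,50,30],"dr": [0,0,-0.07],"claw": 0},
    {"delta_pos": [20,50,25],"dr": [0,0,-0.07],"claw": 0},
    {"delta_pos": [25,55,10],"dr": [0,0,-0.07],"claw": 0},
    {"delta_pos": [25,55,10],"dr": [0,0,0],"claw": 0},
  ],
)

```text
time: 0.78
eef_pos: [0.3714, -0.3075, 0.3406]
tcp_rot: [-3.129, -0.212, -0.001]
wrist_force: [0.6, -0.5, 0.2]
grip_width: 0.0852
```

Call:
jog_arm(
  moves=[
    {"delta_pos": [25,55,0],"dr": [0,0,0],"claw": 0},
    {"delta_pos": [25,55,0],"dr": [0,0,0],"claw": 0},
    {"delta_pos": [10,55,0],"dr": [0,0,0],"claw": 0},
    {"delta_pos": [0,55,0],"dr": [0,0,0],"claw": 0},
    {"delta_pos": [0,10,0],"dr": [0,0,0],"claw": 0},
  ],
)

```text
time: 1.4
eef_pos: [0.4332, -0.0675, 0.3418]
tcp_rot: [-3.13, -0.218, -0.006]
wrist_force: [0.3, -0.1, -0.4]
grip_width: 0.0857
```

```bash
python3 - <<'E'
from h import *
from bench import monitor
d,c=shot("wrist","w1"); s=monitor.state(); print(s["time"],s["eef_pos"],s["tcp_rot"],c[2])
E
```

```text
1.45 [ 0.43338279 -0.06788151  0.34182087] [-3.12981424 -0.21625251 -0.00596735] [ 0.5140077  -0.05695362  0.48415254]
```

View pics/w1.png

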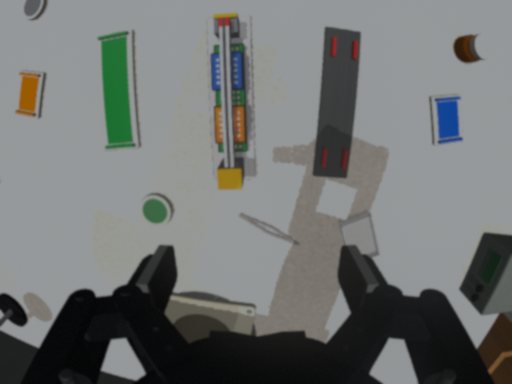

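```bash
cat > seg.py <<'E'
from h import *
def masks(im):
    h=cv2.cvtColor(im,cv2.COLOR_RGB2HSV); H,S,V=[h[...,i].astype(int) for i in range(3)]
    return {"orange":(H>6)&(H<21)&(S>130)&(V>90),"yellow":(H>=21)&(H<33)&(S>130)&(V>80),
     "green":(H>45)&(H<80)&(S>110),"blue":(H>105)&(H<130)&(S>120)&(V>60),"red":((H<5)|(H>172))&(S>130)&(V>60),"dark":(V<85)&(S<60)}
def comps(m,minA=25):
    n,l,st,ce=cv2.connectedComponentsWithStats(m.astype(np.uint8),connectivity=8)
    return [(st[i,4],ce[i],st[i,:4],l==i) for i in range(1,n) if st[i,4]>=minA]
def measure(c,mask,z):
    v,u=np.nonzero(mask); P=plane(c,np.c_[u,v],z)[:,:2]
    # weight by ground area ~ uniform; min area rect on hull
    r=cv2.minAreaRect((P*1000).astype(np.float32))
    b=cv2.boxPoints(r); e=[b[1]-b[0],b[2]-b[1]]; L=[np.linalg.norm(x) for x in e]
    i=int(np.argmax(L)); yaw=np.arctan2(e[i][1],e[i][0]); yaw=(yaw+np.pi/2)%np.pi-np.pi/2
    return np.round(r[0],1),round(max(L),1),round(min(L),1),round(yaw,3),P.mean(0).round(4)
E
python3 - <<'E'
from seg import *
for t in ("w1","top0"):
    d,c=load(t); print(t)
    for k,m in masks(d["frame"]).items():
        for a,ce,bb,mm in comps(m):
            if a>4000 or bb[1]>250 : continue
            z={"yellow":.08,"dark":.01}.get(k,.012)
            r=measure(c,mm,z)
            if 250<r[0][0]<750 and abs(r[0][1])<480: print(k,a,ce.round(0),*r)
E
```

```text
w1
orange 570 [28. 92.] [497.4 396.8] 73.2 54.2 -0.094 [0.4973 0.3924]
orange 160 [218. 124.] [460.    0.5] 56.8 8.8 0.159 [0.4603 0.0012]
orange 301 [239. 123.] [465.7 -32.5] 56.5 17.0 0.18 [ 0.4663 -0.0329]
orange 41 [ 25. 113.] [455.6 402.4] 52.4 4.8 1.46 [0.4554 0.4016]
yellow 69 [226.  15.] [619.5   2.9] 29.7 4.4 -1.472 [0.6198 0.0022]
yellow 481 [230. 178.] [394.4 -32.4] 33.1 29.6 -1.436 [ 0.3945 -0.0326]
green 48 [112.  35.] [597.7 203.9] 51.2 3.2 -1.403 [0.598  0.2028]
green 2441 [116.  90.] [502.2 184.7] 180.6 46.4 0.167 [0.5023 0.1844]
green 40 [218.  98.] [503.2   5.6] 20.8 3.2 0.124 [0.5032 0.0056]
green 43 [242.  96.] [508.4 -31.1] 22.3 4.7 0.134 [ 0.5094 -0.0317]
green 41 [118. 146.] [406.4 171.9] 52.4 2.8 -1.392 [0.4062 0.1728]
green 64 [149. 212.] [291.4 109.6] 31.6 16.7 0.552 [0.2918 0.1098]
blue 223 [238.  70.] [549.5 -17.7] 56.3 14.0 0.136 [ 0.5509 -0.0198]
blue 175 [215.  71.] [544.2  15.3] 56.9 10.5 0.164 [0.5445 0.0163]
blue 779 [448. 117.] [ 546.9 -403.2] 73.3 54.0 0.313 [ 0.5463 -0.3996]
blue 54 [450. 140.] [ 507. -418.] 51.8 4.6 -1.252 [ 0.5068 -0.4172]
red 3
[... 1885 characters left out ...]
[0.549  0.0079]
red 25 [346. 216.] [ 435.1 -212.2] 28.4 4.9 0.121 [ 0.4349 -0.2122]
red 25 [332. 218.] [ 432.7 -176.8] 28.0 5.0 0.081 [ 0.4324 -0.1768]
dark 115 [151. 123.] [723.7 272.1] 187.6 42.5 -1.024 [0.7184 0.2677]
dark 52 [414. 115.] [ 689.5 -428.7] 46.6 21.8 0.761 [ 0.6881 -0.4265]
dark 47 [412. 124.] [ 663.3 -421.1] 34.4 16.3 1.33 [ 0.6641 -0.4176]
dark 2064 [331. 185.] [ 521.4 -184.7] 249.2 59.7 0.078 [ 0.5183 -0.1845]
dark 32 [105. 149.] [658.  389.8] 52.9 15.2 -0.686 [0.6561 0.389 ]
dark 39 [250. 155.] [615.   15.6] 37.3 11.1 0.195 [0.6113 0.0148]
dark 98 [264. 187.] [526.2 -13.7] 220.0 2.9 0.164 [ 0.5237 -0.0141]
dark 28 [277. 243.] [380.5 -34.8] 34.7 9.8 1.492 [ 0.3806 -0.0343]
```

Call:
jog_arm(
  moves=[
    {"delta_pos": [24,18,-45],"dr": [0,0,0.025],"claw": 0},
    {"delta_pos": [24,18,-45],"dr": [0,0,0],"claw": 0},
    {"delta_pos": [24,18,-45],"dr": [0,0,0],"claw": 0},
    {"delta_pos": [0,0,0],"dr": [0,0,0],"claw": 0},
  ],
)

```text
time: 1.95
eef_pos: [0.509, -0.0171, 0.2041]
tcp_rot: [-3.131, -0.252, -0.013]
wrist_force: [-0.0, 0.3, 0.3]
grip_width: 0.0851
```

```bash
python3 - <<'E'
from h import *
from bench import monitor
d,c=shot("wrist","w2"); s=monitor.state(); print(s["time"],s["eef_pos"],s["tcp_rot"],c[2],s["grip_width"])
cv2.imwrite("pics/w2z.png",cv2.resize(d["frame"][0:384,130:400],None,fx=2,fy=2,interpolation=cv2.INTER_CUBIC)[:600,:,::-1])
E
```

```text
2.0 [ 0.50951399 -0.01765882  0.20602312] [-3.13125666 -0.25178462 -0.01769357] [ 0.58876283 -0.00432292  0.34686874] 0.08536477717473363
```

View pics/w2z.png

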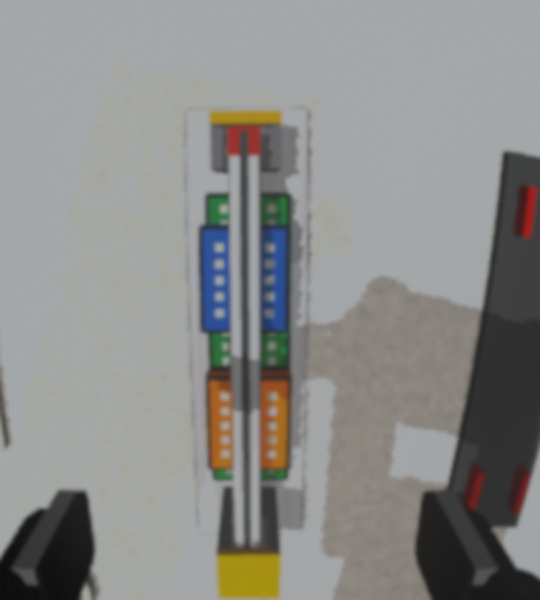

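```bash
python3 - <<'E'
from seg import *
from bench import monitor
d,c=load("w2"); g=cv2.cvtColor(d["frame"],cv2.COLOR_RGB2GRAY).astype(float); hs=cv2.cvtColor(d["frame"],cv2.COLOR_RGB2HSV)
Z=.074
mid=[]
for r in range(82,268,4):
    p=g[r-1:r+2,236:272].mean(0); gr=np.gradient(cv2.GaussianBlur(p[None],(0,0),1)[0])
    s=hs[r,236:272,1]
    # groove min
    i=np.argmin(p[12:20])+12
    w=np.clip(p[i-4:i+5].max()-p[i-3:i+4],0,None); u=(np.arange(i-3,i+4)*w).sum()/w.sum()+236
    mid.append((u,r))
P=plane(c,mid,Z)[:,:2]; 
# line in pixel groove
A=np.polyfit(P[:,0],P[:,1],1); res=P[:,1]-np.polyval(A,P[:,0]); ok=abs(res)<.0012
A=np.polyfit(P[ok,0],P[ok,1],1); print("groove yaw",np.arctan(A[0]),ok.sum(),len(ok),"y at .505",np.polyval(A,.505))
for k in ("yellow","red","orange","blue"):
    for a,ce,bb,mm in comps(masks(d["frame"])[k]):
        print(k,a,ce.round(1),bb,*measure(c,mm,{"yellow":.086 if bb[1]>150 else .06,"red":.074,"orange":.046,"blue":.046}[k]))
E
```

```text
groove yaw 0.16492407046121274 47 47 y at .505 -0.01318326739430499
yellow 205 [252.1  58.5] [235  56  35   6] [625.    6.5] 32.1 5.0 -1.415 [0.625  0.0064]
yellow 690 [253.9 286.8] [239 276  31  23] [396.5 -32. ] 32.4 30.1 -1.407 [ 0.397  -0.0319]
red 166 [251.7  69.4] [244  63  16  14] [613.    4.8] 13.5 12.0 -1.412 [0.6132 0.0046]
red 188 [393.1 105.2] [388  93  11  26] [ 608.3 -134.7] 25.4 8.5 0.085 [ 0.6083 -0.1348]
red 176 [417.  109.9] [412  98  10  25] [ 610.8 -162.8] 25.2 9.1 0.068 [ 0.6106 -0.1629]
red 123 [366.8 243.8] [363 234   9  21] [ 459.6 -146.3] 24.8 7.9 0.086 [ 0.4599 -0.1463]
red 61 [389.9 246.3] [387 237   7  20] [ 459.6 -176.2] 24.4 4.1 0.087 [ 0.46   -0.1761]
orange 152 [  1.2 140. ] [  0 119   4  46] [504.8 334.5] 64.2 7.6 -0.059 [0.5073 0.3348]
orange 342 [238.5 211.1] [234 190  12  45] [464.   -5.2] 52.1 11.9 0.161 [ 0.4653 -0.0037]
orange 472 [267.2 211.3] [260 190  14  45] [468.8 -34.2] 52.2 14.1 0.18 [ 0.4701 -0.0346]
blue 497 [236.4 138.8] [231 114  13  52] [542.5   9.1] 52.9 12.4 0.15 [0.5433 0.0098]
blue 453 [268.  138.7] [261 114  13  52] [547.4 -21.2] 52.9 12.2 0.163 [ 0.5485 -0.022 ]
blue 753 [502.5 188.8] [492 165  20  48] [ 550.3 -359.5] 65.1 43.1 0.338 [ 0.5492 -0.3575]
blue 73 [501.3 213.9] [491 210  21   9] [ 513.6 -373.9] 45.9 5.7 -1.253 [ 0.5137 -0.3739]
```

```bash
cat > go.py <<'E'
import sys
from h import *
from bench import monitor
def need(x,y,z,yaw,tilt=0.):
    """delta mm, dr rad to reach; tilt: +x end of grasp up (rad) about the tool's y axis"""
    s=monitor.state(); Rt=R.from_rotvec(s["tcp_rot"])
    T=R.from_euler("z",yaw)*R.from_euler("y",-tilt)*R.from_euler("x",np.pi)
    c=[T, T*R.from_euler("z",np.pi)]
    drs=[(t*Rt.inv()).as_rotvec() for t in c]; dr=min(drs,key=np.linalg.norm)
    print("t",round(s["time"],2),"pos",s["eef_pos"].round(4),"d",((np.array([x,y,z])-s["eef_pos"])*1000).round(1),"dr",dr.round(3),"F",s["wrist_force"].round(1),"w",round(s["grip_width"],4), "q6",s["joint_positions"].round(2))
if __name__=="__main__": need(*map(float,sys.argv[1:]))
E
python3 go.py .506 -.013 .052 .165
python3 - <<'E'
from h import *
_,a=load("w1");_,b=load("w2")
print(tri([a,b],[(227,21),(251.7,69.4)]),tri([a,b],[(230,178),(253.9,286.8)]),tri([a,b],[(226,15),(252.1,58.5)]))
E
```

```text
t 2.0 pos [ 0.5095 -0.0177  0.206 ] d [  -3.5    4.7 -154. ] dr [-0.001  0.011  0.005] F [0.  0.7 0.2] w 0.0854 q6 [-0.06  0.28  1.91  0.    0.94  1.35]
[0.61557067 0.00344011 0.05940799] [ 0.39539238 -0.032725    0.08313392] [0.62607299 0.00580941 0.05576203]
```

Call:
jog_arm(
  moves=[
    {"delta_pos": [-3.5,4.7,-40],"dr": [0,0.011,0.005],"claw": 0},
    {"delta_pos": [0,0,-40],"dr": [0,0,0],"claw": 0},
    {"delta_pos": [0,0,-20],"dr": [0,0,0],"claw": 0},
    {"delta_pos": [0,0,0],"dr": [0,0,0],"claw": 0},
  ],
)

```text
time: 2.5
eef_pos: [0.5096, -0.0185, 0.1109]
tcp_rot: [3.13, 0.252, 0.018]
wrist_force: [0.7, -0.1, 0.7]
grip_width: 0.0853
```

```bash
python3 go.py .506 -.013 .052 .165; python3 -c "
from h import *
shot('wrist','w3')"
```

```text
t 2.5 pos [ 0.5096 -0.0185  0.1109] d [ -3.6   5.5 -58.9] dr [0.001 0.012 0.004] F [ 0.7 -0.1  0.7] w 0.0853 q6 [-0.06  0.44  1.97 -0.    0.73  1.35]
```

View pics/w3.png

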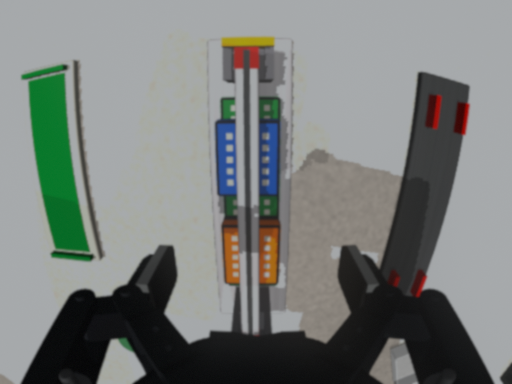

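Call:
jog_arm(
  moves=[
    {"delta_pos": [-3.6,5.5,0],"dr": [0,0.012,0.004],"claw": 0},
  ],
)

```text
time: 2.68
eef_pos: [0.5076, -0.0136, 0.1135]
tcp_rot: [3.13, 0.257, 0.006]
wrist_force: [-0.2, 0.4, -0.2]
grip_width: 0.0855
```

```bash
python3 go.py .506 -.013 .052 .165
```

```text
t 2.67 pos [ 0.5076 -0.0136  0.1135] d [ -1.6   0.6 -61.5] dr [0.001 0.004 0.001] F [-0.2  0.4 -0.2] w 0.0855 q6 [-0.05  0.43  1.97 -0.    0.74  1.36]
```

Call:
jog_arm(
  moves=[
    {"delta_pos": [0,0,0],"dr": [0,0,0],"claw": 0},
  ],
)

```text
time: 2.8
eef_pos: [0.5083, -0.0136, 0.1149]
tcp_rot: [3.129, 0.258, 0.009]
wrist_force: [0.6, 0.1, 1.0]
grip_width: 0.0851
```

```bash
python3 go.py .506 -.013 .052 .165
```

```text
t 2.8 pos [ 0.5083 -0.0136  0.1149] d [ -2.3   0.6 -62.9] dr [0.001 0.006 0.001] F [0.6 0.1 1. ] w 0.0851 q6 [-0.05  0.43  1.97 -0.    0.74  1.36]
```

Call:
jog_arm(
  moves=[
    {"delta_pos": [-2.5,0.6,-30],"dr": [0,0.007,0],"claw": 0},
    {"delta_pos": [-1,0,-20],"dr": [0,0.003,0],"claw": 0},
    {"delta_pos": [-1,0,-3],"dr": [0,0.003,0],"claw": 0},
  ],
)

```text
time: 3.18
eef_pos: [0.5065, -0.0128, 0.0642]
tcp_rot: [3.129, 0.259, -0.001]
wrist_force: [-0.7, 0.3, 0.7]
grip_width: 0.0856
```

```bash
python3 go.py .506 -.013 .052 .165
```

```text
t 3.17 pos [ 0.5065 -0.0128  0.0642] d [ -0.5  -0.2 -12.2] dr [ 0.002 -0.    -0.   ] F [-0.7  0.3  0.7] w 0.0856 q6 [-0.05  0.52  1.98 -0.    0.64  1.36]
```

Call:
jog_arm(
  moves=[
    {"delta_pos": [-1,0,-12.5],"dr": [0,0.003,0],"claw": 0},
    {"delta_pos": [-0.7,0,-2],"dr": [0,0.003,0],"claw": 0},
  ],
)

```text
time: 3.42
eef_pos: [0.5056, -0.0128, 0.0502]
tcp_rot: [3.129, 0.26, -0.007]
wrist_force: [0.4, -0.3, 0.5]
grip_width: 0.0854
```

```bash
python3 go.py .506 -.013 .052 .165
```

```text
t 3.42 pos [ 0.5056 -0.0128  0.0502] d [ 0.4 -0.2  1.8] dr [ 0.002 -0.005 -0.001] F [ 0.4 -0.3  0.5] w 0.0854 q6 [-0.05  0.55  1.98 -0.    0.61  1.36]
```

Call:
jog_arm(
  moves=[
    {"delta_pos": [0,0,1],"dr": [0,-0.004,0],"claw": 0.5},
    {"delta_pos": [-0.3,0,-0.8],"dr": [0,0.001,0],"claw": 0.8},
    {"delta_pos": [-0.3,0,-0.8],"dr": [0,0.001,0],"claw": 1},
  ],
  squeeze=40,
)

```text
time: 3.8
eef_pos: [0.5057, -0.0128, 0.0505]
tcp_rot: [3.129, 0.26, -0.001]
wrist_force: [0.1, 0.7, -0.1]
grip_width: 0.032
```

```bash
python3 go.py .506 -.013 .052 .165
```

```text
t 3.8 pos [ 0.5057 -0.0128  0.0505] d [ 0.3 -0.2  1.5] dr [ 0.002 -0.001 -0.001] F [ 0.1  0.7 -0.1] w 0.032 q6 [-0.05  0.55  1.99 -0.    0.61  1.36]
```

Call:
jog_arm(
  moves=[
    {"delta_pos": [-0.2,0,0.4],"dr": [0,0.001,0],"claw": 1},
    {"delta_pos": [-0.3,0,-0.8],"dr": [0,0.001,0],"claw": 1},
    {"delta_pos": [-0.3,0,-0.8],"dr": [0,0.001,0],"claw": 1},
  ],
)

```text
time: 4.18
eef_pos: [0.5056, -0.0128, 0.0511]
tcp_rot: [3.129, 0.259, -0.004]
wrist_force: [-2.6, 0.4, 10.0]
grip_width: 0.0133
```

```bash
python3 go.py .506 -.013 .052 .165;  python3 -c "
from h import *
shot('wrist','w4')"
```

```text
t 4.17 pos [ 0.5056 -0.0128  0.0511] d [ 0.4 -0.2  0.9] dr [ 0.002 -0.002 -0.   ] F [-2.6  0.4 10. ] w 0.0133 q6 [-0.05  0.55  1.99 -0.    0.61  1.36]
```

View pics/w4.png

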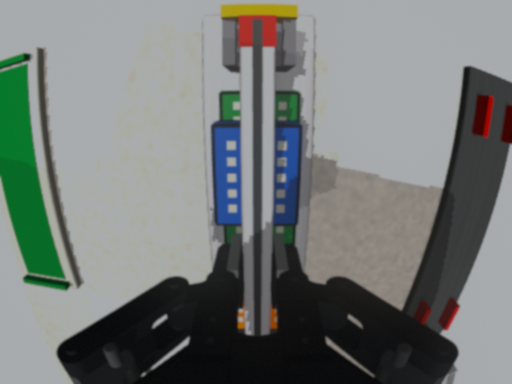

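Call:
jog_arm(
  moves=[
    {"delta_pos": [0.3,0,2.5],"dr": [0.003,-0.018,0],"claw": 1},
    {"delta_pos": [0.3,0,2.5],"dr": [0.003,-0.018,0],"claw": 1},
    {"delta_pos": [0.3,0,2.5],"dr": [0.003,-0.018,0],"claw": 1},
  ],
)

```text
time: 4.6
eef_pos: [0.5063, -0.0128, 0.0587]
tcp_rot: [-3.127, -0.259, -0.085]
wrist_force: [-0.1, 0.2, -1.6]
grip_width: 0.0131
```

```bash
python3 go.py .507 -.013 .062 .165 .08
```

```text
t 4.6 pos [ 0.5063 -0.0128  0.0587] d [ 0.7 -0.2  3.3] dr [ 0.006 -0.025 -0.   ] F [-0.1  0.2 -1.6] w 0.0131 q6 [-0.06  0.52  2.02  0.02  0.55  1.33]
```

Call:
jog_arm(
  moves=[
    {"delta_pos": [0.5,0,2],"dr": [0.004,-0.016,0],"claw": 1},
    {"delta_pos": [0.3,0,1.5],"dr": [0.003,-0.016,0],"claw": 1},
  ],
)

```text
time: 4.85
eef_pos: [0.5069, -0.0128, 0.0624]
tcp_rot: [-3.12, -0.259, -0.139]
wrist_force: [-0.5, 0.6, -1.9]
grip_width: 0.0133
```

```bash
python3 go.py .507 -.013 .062 .165 .08;python3 -c "
from h import *
shot('wrist','w5');d,_=shot('scene','s5')
cv2.imwrite('pics/s5z.png',cv2.resize(d['frame'][140:250,170:350],None,fx=4,fy=4,interpolation=cv2.INTER_CUBIC)[:,:,::-1])"
```

```text
t 4.85 pos [ 0.5069 -0.0128  0.0624] d [ 0.1 -0.2 -0.4] dr [-0.002  0.009 -0.   ] F [-0.5  0.6 -1.9] w 0.0133 q6 [-0.06  0.5   2.04  0.04  0.51  1.31]
```

View pics/s5z.png

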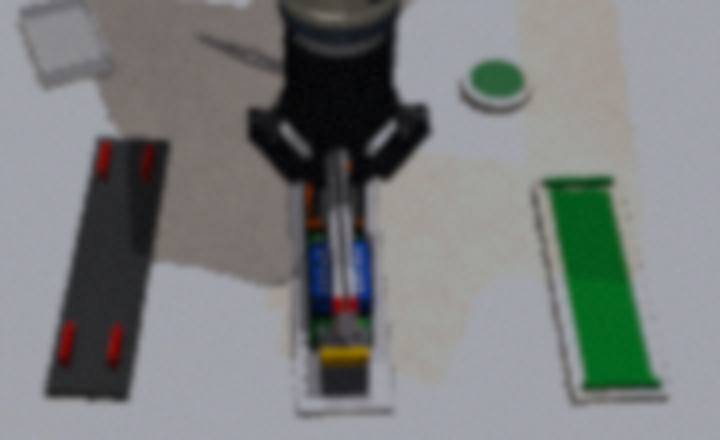

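View pics/w5.png

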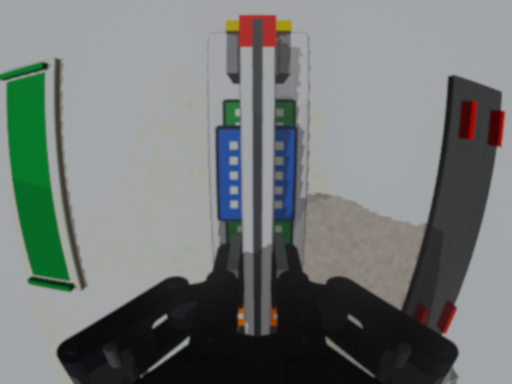

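Call:
jog_arm(
  moves=[
    {"delta_pos": [9.8,1.6,-0.8],"dr": [0,0.003,0],"claw": 1},
    {"delta_pos": [9.8,1.6,-0.8],"dr": [0,0.002,0],"claw": 1},
  ],
)

```text
time: 5.2
eef_pos: [0.527, -0.0095, 0.0607]
tcp_rot: [-3.12, -0.258, -0.129]
wrist_force: [1.0, -0.5, -1.4]
grip_width: 0.0135
```

```bash
python3 go.py .541 -.007 .0625 .165 .085
```

```text
t 5.2 pos [ 0.527  -0.0095  0.0607] d [14.   2.5  1.8] dr [-0.001 -0.002  0.   ] F [ 1.  -0.5 -1.4] w 0.0135 q6 [-0.05  0.53  1.99  0.04  0.54  1.32]
```

Call:
jog_arm(
  moves=[
    {"delta_pos": [9,1.5,1],"dr": [0,0,0],"claw": 1},
    {"delta_pos": [9,1.5,1],"dr": [0,0,0],"claw": 1},
  ],
)

```text
time: 5.45
eef_pos: [0.5471, -0.0062, 0.0626]
tcp_rot: [-3.12, -0.258, -0.13]
wrist_force: [-0.4, 0.2, -1.5]
grip_width: 0.0135
```

```bash
python3 go.py .541 -.007 .0625 .165 .085;python3 -c "
from h import *
d,_=shot('scene','s6')
cv2.imwrite('pics/s6z.png',cv2.resize(d['frame'][140:250,170:350],None,fx=4,fy=4,interpolation=cv2.INTER_CUBIC)[:,:,::-1])
d,_=shot('top','t6')
cv2.imwrite('pics/t6z.png',cv2.resize(d['frame'][120:260,200:365],None,fx=4,fy=4,interpolation=cv2.INTER_CUBIC)[:,:,::-1])"
```

```text
t 5.45 pos [ 0.5471 -0.0062  0.0626] d [-6.1 -0.8 -0.1] dr [-0.001 -0.002 -0.   ] F [-0.4  0.2 -1.5] w 0.0135 q6 [-0.04  0.54  1.95  0.03  0.57  1.33]
```

View pics/t6z.png

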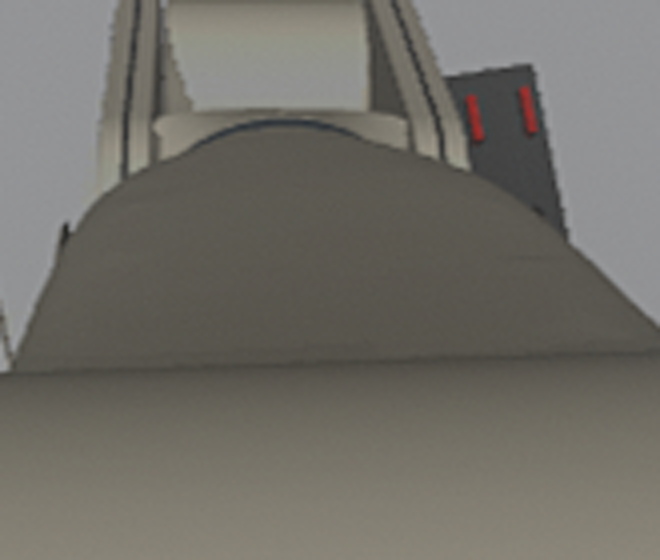

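Call:
jog_arm(
  moves=[
    {"delta_pos": [0,0,20],"dr": [0,0,0],"claw": 1},
    {"delta_pos": [0,0,30],"dr": [-0.003,0.02,0],"claw": 1},
    {"delta_pos": [0,0,20],"dr": [-0.005,0.03,0],"claw": 1},
    {"delta_pos": [0,0,0],"dr": [-0.005,0.03,0],"claw": 1},
  ],
)

```text
time: 6.05
eef_pos: [0.5455, -0.0061, 0.134]
tcp_rot: [-3.129, -0.259, 0.004]
wrist_force: [0.1, -0.5, -1.1]
grip_width: 0.0131
```

```bash
python3 go.py .523 -.186 .12 .07;python3 - <<'E'
from seg import *
for t in ("w1","w2","w3","w5","top0"):
    d,c=load(t); m=masks(d["frame"])
    L=[]
    for a,ce,bb,mm in comps(m["red"],15):
        p=plane(c,[ce],.023)[0]
        if p[1]<-.1 and p[0]>.4: L.append(p[:2])
    L=np.array(L)
    if len(L)==4:
        L=L[np.argsort(L[:,0])]; v=L[2:].mean(0)-L[:2].mean(0); print(t,L.mean(0).round(4),"yaw",round(np.arctan2(v[1],v[0]),3),np.linalg.norm(v).round(3))
    else: print(t,len(L),L.round(3).tolist())
    if t=="w1":
        for a,ce,bb,mm in comps(m["dark"]):
            if a>1000: print(measure(c,mm,.01))
E
```

```text
t 6.05 pos [ 0.5455 -0.0061  0.134 ] d [ -22.5 -179.9  -14. ] dr [-0.002 -0.003 -0.095] F [ 0.1 -0.5 -1.1] w 0.0131 q6 [-0.03  0.44  1.87  0.    0.83  1.37]
w1 [ 0.5238 -0.1848] yaw 0.079 0.179
(array([ 523.3, -184.1]), np.float32(246.8), np.float32(60.5), np.float32(0.077), array([ 0.5231, -0.1831]))
(array([ 211.8, -668.9]), np.float32(239.8), np.float32(153.4), np.float32(-0.0), array([ 0.2322, -0.665 ]))
(array([-154.4,    2.1]), np.float32(2156.1), np.float32(775.9), np.float32(-1.371), array([-0.0382, -0.113 ]))
w2 [ 0.5246 -0.1832] yaw 0.083 0.178
w3 [ 0.5268 -0.1825] yaw 0.081 0.172
w5 [ 0.527  -0.1831] yaw 0.065 0.173
top0 [ 0.5218 -0.1851] yaw 0.078 0.179
```

Call:
jog_arm(
  moves=[
    {"delta_pos": [-4,-35,-1],"dr": [0,0,-0.02],"claw": 1},
    {"delta_pos": [-5,-40,-1],"dr": [0,0,-0.02],"claw": 1},
    {"delta_pos": [-5,-40,-1],"dr": [0,0,-0.02],"claw": 1},
    {"delta_pos": [-5,-40,-1],"dr": [0,0,-0.02],"claw": 1},
    {"delta_pos": [-2,-10,-2],"dr": [0,0,0],"claw": 1},
  ],
)

```text
time: 6.68
eef_pos: [0.5236, -0.1742, 0.1284]
tcp_rot: [-3.137, -0.135, 0.003]
wrist_force: [-0.4, 0.9, -1.4]
grip_width: 0.0131
```

```bash
python3 go.py .523 -.1845 .08 .079;python3 -c "
from h import *
d,_=shot('wrist','w7');d,_=shot('top','t7')"
```

```text
t 6.67 pos [ 0.5236 -0.1742  0.1284] d [ -0.6 -10.3 -48.4] dr [-0.002 -0.002 -0.007] F [-0.4  0.9 -1.4] w 0.0131 q6 [-0.34  0.46  1.86  0.    0.82  1.14]
```

View pics/w7.png

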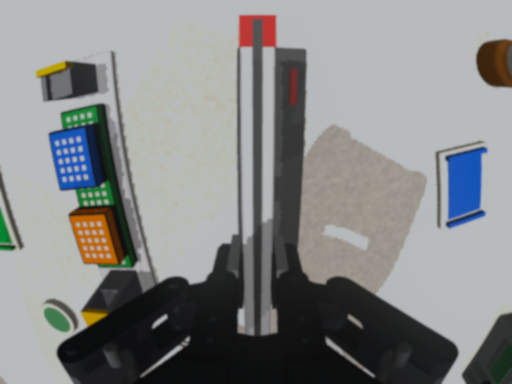

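View pics/t7.png

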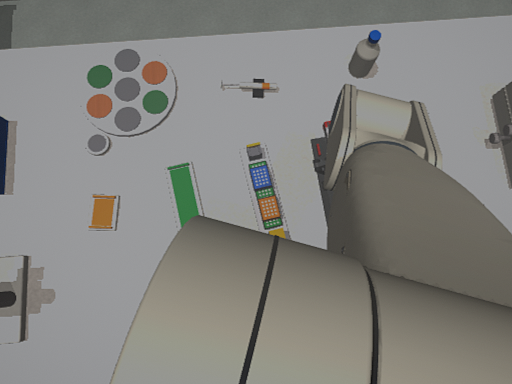

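Call:
jog_arm(
  moves=[
    {"delta_pos": [-0.3,-10,-25],"dr": [0,-0.002,-0.007],"claw": 1},
    {"delta_pos": [0,-1,-25],"dr": [0,0,0],"claw": 1},
    {"delta_pos": [0,0,-15],"dr": [0,0,0],"claw": 1},
    {"delta_pos": [0,0,-1],"dr": [0,0,0],"claw": 1},
  ],
)

```text
time: 7.28
eef_pos: [0.5239, -0.1799, 0.0608]
tcp_rot: [-3.136, -0.131, 0.0]
wrist_force: [-0.2, 0.9, -1.4]
grip_width: 0.0131
```

```bash
python3 go.py .523 -.1845 .06 .079;python3 - <<'E'
from seg import *
for t in ("w7",):
    d,c=load(t)
    T=R.from_rotvec(d["tcp_rot"]).as_matrix()
    for a,ce,bb,mm in comps(masks(d["frame"])["red"]):
        if bb[1]<20:
            print(a,ce,bb); z=d["eef_pos"][2]+.0229
            P=plane(c,[(bb[0]+bb[2]/2-.5,bb[1]-.5),(ce[0],bb[1]+bb[3]-.5)],z); print("tool frame",((P-d["eef_pos"])@T).round(4))
d,c=shot("wrist","w8")
E
```

```text
t 7.28 pos [ 0.5239 -0.1799  0.0608] d [-0.9 -4.6 -0.8] dr [-0.003 -0.    -0.005] F [-0.2  0.9 -1.4] w 0.0131 q6 [-0.35  0.57  1.88  0.    0.69  1.13]
774 [256.90697674  30.00516796] [240  16  36  30]
tool frame [[ 0.1144  0.0002 -0.0231]
 [ 0.1018  0.     -0.0231]]
```

View pics/w8.png

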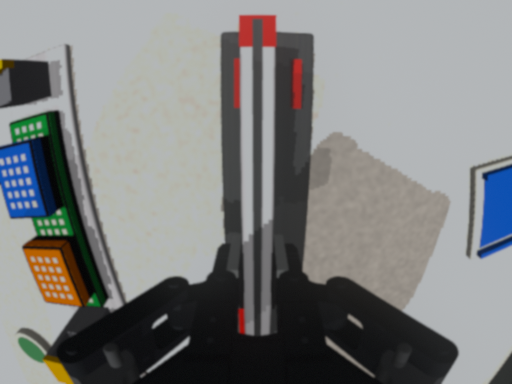

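```bash
python3 - <<'E'
from seg import *
d,c=load("w8"); T=R.from_rotvec(d["tcp_rot"]).as_matrix()
g=cv2.cvtColor(d["frame"],cv2.COLOR_RGB2GRAY).astype(int)
for r in (45,60,70,85,130,160,190): 
    p=g[r]; gr=np.abs(np.diff(p)); print(r,[(int(i),int(p[i+1]-p[i])) for i in range(205,330) if gr[i]>28 and gr[i]>=gr[i-1] and gr[i]>=gr[i+1]])
for col in (229,305): print(col,[ (i,g[i,col],g[i+1,col]) for i in range(25,45) if abs(g[i+1,col]-g[i,col])>15])
m=masks(d["frame"])["red"]
for a,ce,bb,mm in comps(m,15): print(a,ce,bb,((plane(c,[ce],.022)-d["eef_pos"])@T).round(4))
E
```

```text
45 [(220, -40), (312, 39)]
60 [(220, -38), (252, -38), (261, 35), (274, -38), (313, 39)]
70 [(220, -41), (252, -38), (261, 35), (274, -37), (312, 42)]
85 [(220, -38), (239, 30), (252, -38), (261, 37), (274, -40), (312, 42)]
130 [(221, -40), (240, 35), (252, -41), (261, 39), (273, -37), (311, 41)]
160 [(221, -44), (240, 32), (252, -40), (261, 40), (273, -35)]
190 [(222, -41), (240, 35), (252, -38), (261, 38), (273, -39), (308, 35)]
229 [(30, np.int64(172), np.int64(148)), (31, np.int64(148), np.int64(110)), (32, np.int64(110), np.int64(83))]
305 [(31, np.int64(177), np.int64(159)), (32, np.int64(159), np.int64(118)), (33, np.int64(118), np.int64(83))]
802 [256.92269327  30.32418953] [239  16  37  31] [[ 0.1217 -0.      0.0388]]
246 [236.01219512  82.69918699] [234  58   5  50] [[ 0.0893 -0.0125  0.0389]]
484 [296.48140496  83.42561983] [292  59  10  50] [[0.0891 0.0236 0.0388]]
158 [240.99367089 320.68987342] [238 308   7  27] [[-0.0904 -0.0131  0.0389]]
```

```bash
python3 - <<'E'
from seg import *
d,c=load("w8"); T=R.from_rotvec(d["tcp_rot"]).as_matrix()
tf=lambda uv,z: ((plane(c,uv,z)-d["eef_pos"])@T).round(4)[:,:2]
for r,a,b in ((45,220.5,312.5),(70,220.5,312.5),(130,221.5,311.5),(190,222.5,308.5)): q=tf([(a,r),(b,r)],.01); print(q.tolist(),q.mean(0),q[1,1]-q[0,1])
print(tf([(229,31.3),(305,32.3)],.01))
# cheek outer/inner edges at top z .024
print("cheeks", tf([(292-.5,83),(301.5,83),(233.5,83)],.024))
print("bar top edges",tf([(239.5,130),(273.5,130)],.0608+.023))
E
```

```text
[[0.1149, -0.0232], [0.1155, 0.0354]] [0.1152 0.0061] 0.0586
[[0.0983, -0.0232], [0.0988, 0.0355]] [0.09855 0.00615] 0.058699999999999995
[[0.0591, -0.0232], [0.0593, 0.0357]] [0.0592  0.00625] 0.0589
[[0.0178, -0.0237], [0.0179, 0.0355]] [0.01785 0.0059 ] 0.059199999999999996
[[ 0.124  -0.0178]
 [ 0.1238  0.0306]]
cheeks [[ 0.0892  0.0204]
 [ 0.0894  0.0264]
 [ 0.0891 -0.0139]]
bar top edges [[ 0.0678 -0.007 ]
 [ 0.0678  0.0067]]
```

Call:
jog_arm(
  moves=[
    {"delta_pos": [0.3,-6.2,-8],"dr": [0,0,0],"claw": 1},
    {"delta_pos": [0,-1,-17],"dr": [0,0,0],"claw": 1},
    {"delta_pos": [0,-0.5,-11],"dr": [0,0,0],"claw": 1},
  ],
)

```text
time: 7.7
eef_pos: [0.5265, -0.1885, 0.0256]
tcp_rot: [-3.138, -0.133, -0.008]
wrist_force: [0.4, -1.0, -1.9]
grip_width: 0.0129
```

```bash
python3 go.py .5245 -.186 .0131 .083;python3 - <<'E'
from seg import *
d,c=shot("wrist","w9")
T=R.from_rotvec(d["tcp_rot"] if "tcp_rot" in d else load("w9")[0]["tcp_rot"]).as_matrix(); d=load("w9")[0]
tf=lambda uv,z: ((plane(c,uv,z)-d["eef_pos"])@T).round(4)[:,:2]
g=cv2.cvtColor(d["frame"],cv2.COLOR_RGB2GRAY).astype(int)
for r in (70,130,190):
    p=g[r]; gr=np.abs(np.diff(p)); e=[i for i in range(190,340) if gr[i]>28 and gr[i]>=gr[i-1] and gr[i]>=gr[i+1]]
    q=tf([(e[0]+.5,r),(e[-1]+.5,r)],.01); print(e,q.tolist(),q.mean(0))
E
```

```text
t 7.7 pos [ 0.5265 -0.1885  0.0256] d [ -2.    2.5 -12.5] dr [-0.001  0.005 -0.002] F [ 0.4 -1.  -1.9] w 0.0129 q6 [-0.37  0.64  1.87  0.    0.62  1.12]
[196, 239, 252, 261, 274, 308] [[0.096, -0.0318], [0.0957, 0.027]] [ 0.09585 -0.0024 ]
[197, 240, 252, 261, 273, 306] [[0.0635, -0.032], [0.0634, 0.0265]] [ 0.06345 -0.00275]
[200, 240, 252, 261, 273] [[0.0295, -0.032], [0.0295, 0.0092]] [ 0.0295 -0.0114]
```

View pics/w9.png

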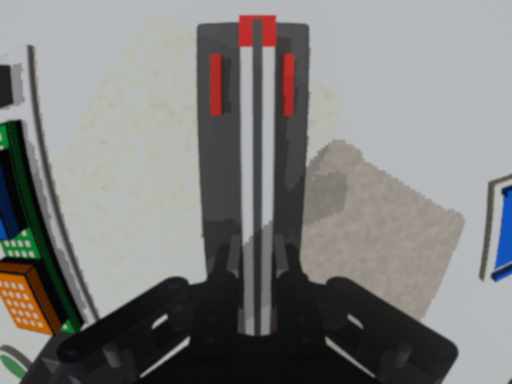

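Call:
jog_arm(
  moves=[
    {"delta_pos": [-2.2,2.5,-4],"dr": [0,0.006,-0.002],"claw": 1},
    {"delta_pos": [-0.7,0,-5],"dr": [0,0.002,0],"claw": 1},
  ],
)

```text
time: 8.0
eef_pos: [0.5227, -0.1857, 0.0146]
tcp_rot: [-3.137, -0.129, 0.009]
wrist_force: [-0.6, 0.0, -1.7]
grip_width: 0.0131
```

```bash
python3 go.py .5245 -.186 .0131 .083
```

```text
t 8.0 pos [ 0.5227 -0.1857  0.0146] d [ 1.8 -0.3 -1.5] dr [-0.002 -0.006  0.001] F [-0.6  0.  -1.7] w 0.0131 q6 [-0.36  0.66  1.88 -0.    0.61  1.13]
```

Call:
jog_arm(
  moves=[
    {"delta_pos": [1.7,-0.3,-1],"dr": [-0.001,-0.005,0],"claw": 1},
    {"delta_pos": [-0.3,0,-1.5],"dr": [0,0.001,0],"claw": 1},
  ],
)

```text
time: 8.25
eef_pos: [0.5245, -0.186, 0.013]
tcp_rot: [-3.138, -0.129, 0.001]
wrist_force: [-6.6, 3.3, 26.8]
grip_width: 0.0132
```

```bash
python3 go.py .5245 -.186 .0131 .083; python3 -c "
from h import *
shot('wrist','w10')"
```

```text
t 8.25 pos [ 0.5245 -0.186   0.013 ] d [ 0.  -0.   0.1] dr [-0.001 -0.001  0.001] F [-6.6  3.3 26.8] w 0.0132 q6 [-0.36  0.66  1.88  0.    0.6   1.13]
```

View pics/w10.png

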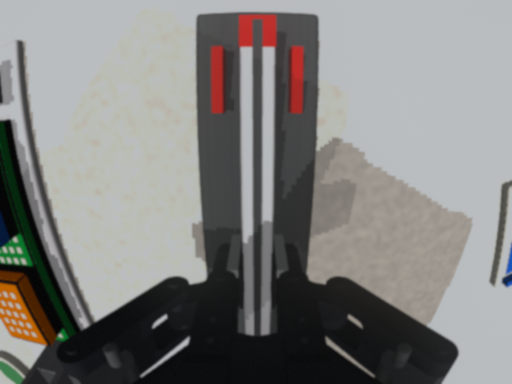

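Call:
jog_arm(
  moves=[
    {"delta_pos": [0,0,0.4],"dr": [0,0,0],"claw": 1},
    {"delta_pos": [0,0,0],"dr": [0,0,0],"claw": 0.7},
    {"delta_pos": [0,0,0],"dr": [0,0,0],"claw": 0.5},
    {"delta_pos": [0,0,0.5],"dr": [0,0,0],"claw": 0.3},
  ],
)

```text
time: 8.8
eef_pos: [0.5256, -0.1863, 0.015]
tcp_rot: [3.139, 0.129, 0.003]
wrist_force: [-0.7, 0.7, -0.2]
grip_width: 0.059
```

```bash
python3 go.py .5245 -.186 .0131 .083; python3 -c "
from h import *
shot('wrist','w11')"
```

```text
t 8.8 pos [ 0.5256 -0.1863  0.015 ] d [-1.1  0.3 -1.9] dr [0.    0.002 0.001] F [-0.7  0.7 -0.2] w 0.059 q6 [-0.36  0.66  1.88  0.    0.61  1.13]
```

View pics/w11.png

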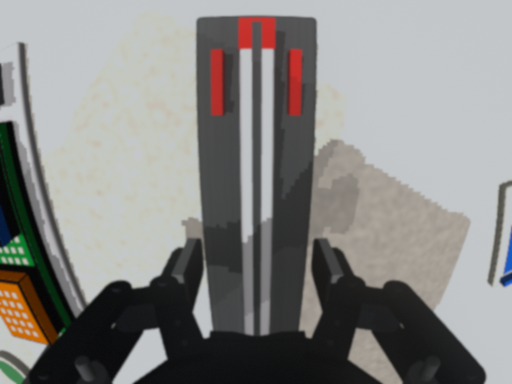

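Call:
jog_arm(
  moves=[
    {"delta_pos": [0,0,30],"dr": [0,0,0],"claw": 0},
    {"delta_pos": [0,0,50],"dr": [0,0,0],"claw": 0},
    {"delta_pos": [0,0,50],"dr": [0,0,0],"claw": 0},
    {"delta_pos": [-15,50,20],"dr": [0,0,0.04],"claw": 0},
    {"delta_pos": [-15,55,0],"dr": [0,0,0.04],"claw": 0},
  ],
)

```text
time: 9.48
eef_pos: [0.4959, -0.0817, 0.1691]
tcp_rot: [3.131, 0.249, 0.005]
wrist_force: [1.3, 1.0, 0.1]
grip_width: 0.0856
```

Call:
jog_arm(
  moves=[
    {"delta_pos": [-15,50,0],"dr": [0,0,0],"claw": 0},
    {"delta_pos": [-5,12,-5],"dr": [0,0,0],"claw": 0},
    {"delta_pos": [0,0,-1],"dr": [0,0,0],"claw": 0},
  ],
)

```text
time: 9.85
eef_pos: [0.4745, -0.0158, 0.1638]
tcp_rot: [3.131, 0.256, 0.008]
wrist_force: [0.5, -0.8, 0.2]
grip_width: 0.0854
```

```bash
python3 go.py .4665 -.020 .1 .165; python3 - <<'E'
from seg import *
shot('wrist','w12'); d,c=load('w12')
for k in ("orange","blue"):
    for a,ce,bb,mm in comps(masks(d["frame"])[k],60): print(k,a,ce.round(0),*measure(c,mm,.046))
E
```

```text
t 9.85 pos [ 0.4745 -0.0158  0.1638] d [ -8.   -4.2 -63.8] dr [-0.     0.005  0.002] F [ 0.5 -0.8  0.2] w 0.0854 q6 [-0.06  0.3   2.01  0.    0.82  1.35]
orange 1960 [261. 193.] [467.1 -20.5] 52.1 43.0 0.163 [ 0.4679 -0.0205]
blue 2188 [259. 107.] [545.1  -5.9] 53.5 43.1 0.154 [ 0.5454 -0.0057]
```

View pics/w12.png

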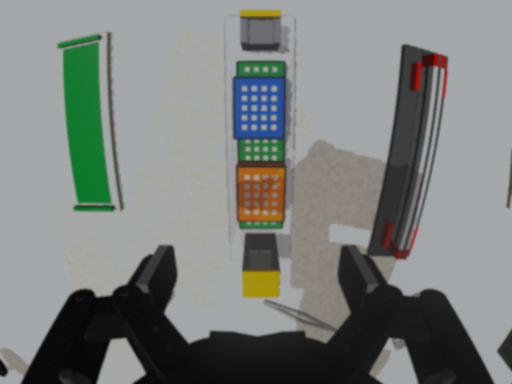

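Call:
jog_arm(
  moves=[
    {"delta_pos": [-7.5,-4.7,-20],"dr": [0,0.005,0],"claw": 0},
    {"delta_pos": [-2,0,-40],"dr": [0,0.003,0],"claw": 0},
    {"delta_pos": [-1,0,-20],"dr": [0,0.003,0],"claw": 0},
  ],
)

```text
time: 10.28
eef_pos: [0.4682, -0.0249, 0.0834]
tcp_rot: [3.131, 0.248, 0.001]
wrist_force: [-0.6, -0.2, 0.5]
grip_width: 0.0853
```

```bash
python3 go.py .467 -.0205 .026 .164; python3 - <<'E'
from seg import *
d,c=load('t7'); d2,c2=load('w12')
for k in ("orange","blue"):
    B=[x for x in comps(masks(d2["frame"])[k],60)]
    for a,ce,bb,mm in comps(masks(d["frame"])[k],20):
        p=plane(c,[ce],.046)[0]
        if abs(p[1])<.05: print(k,a,*measure(c,mm,.046)); print("tri",tri([c,c2],[ce,B[0][1]]).round(4))
E
```

```text
t 10.28 pos [ 0.4682 -0.0249  0.0834] d [ -1.2   4.4 -57.4] dr [0.001 0.001 0.006] F [-0.6 -0.2  0.5] w 0.0853 q6 [-0.08  0.45  2.06 -0.    0.64  1.34]
orange 38 [784.8 -37.5] 15.7 14.0 1.494 [ 0.7848 -0.0383]
tri [ 0.5958 -0.0046  0.4304]
orange 265 [465.1 -20. ] 52.4 42.6 0.155 [ 0.465  -0.0199]
tri [ 0.466  -0.0206  0.0393]
blue 251 [543.7  -5.4] 52.3 43.0 0.17 [ 0.5435 -0.0054]
tri [ 0.5451 -0.0057  0.0388]
```

Call:
jog_arm(
  moves=[
    {"delta_pos": [-1.5,3.8,-10],"dr": [0,0.002,0.006],"claw": 0},
    {"delta_pos": [-1,0,-20],"dr": [0,0.003,0],"claw": 0},
  ],
)

```text
time: 10.52
eef_pos: [0.467, -0.0231, 0.0522]
tcp_rot: [3.13, 0.254, -0.006]
wrist_force: [0.6, -0.5, 0.0]
grip_width: 0.0854
```

```bash
python3 go.py .4665 -.0205 .026 .164
```

```text
t 10.53 pos [ 0.467  -0.0231  0.0522] d [ -0.5   2.6 -26.2] dr [ 0.001 -0.004  0.002] F [ 0.6 -0.5  0. ] w 0.0854 q6 [-0.07  0.51  2.07 -0.    0.57  1.34]
```

Call:
jog_arm(
  moves=[
    {"delta_pos": [-0.8,2.6,-12],"dr": [0,-0.002,0.002],"claw": 0},
    {"delta_pos": [-0.5,0.5,-12],"dr": [0,0.002,0],"claw": 0},
  ],
)

```text
time: 10.78
eef_pos: [0.4664, -0.0207, 0.0271]
tcp_rot: [3.13, 0.255, -0.005]
wrist_force: [-0.4, 0.7, 0.2]
grip_width: 0.0853
```

```bash
python3 go.py .4665 -.0205 .026 .164; python3 -c "
from h import *
shot('wrist','w13')"
```

```text
t 10.78 pos [ 0.4664 -0.0207  0.0271] d [ 0.1  0.2 -1.1] dr [ 0.001 -0.003  0.001] F [-0.4  0.7  0.2] w 0.0853 q6 [-0.07  0.56  2.07 -0.    0.51  1.34]
```

View pics/w13.png

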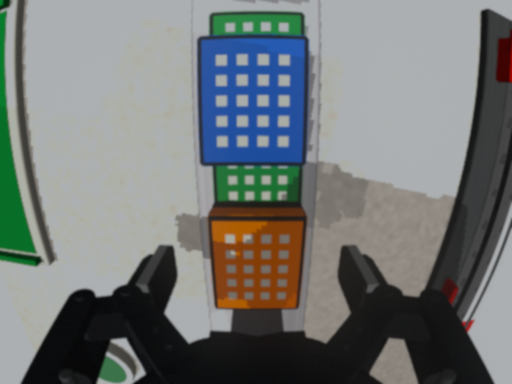

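Call:
jog_arm(
  moves=[
    {"delta_pos": [-0.3,0,-1.5],"dr": [0,-0.001,0],"claw": 0.4},
    {"delta_pos": [-0.3,0,-1],"dr": [0,0.001,0],"claw": 0.6},
    {"delta_pos": [-0.3,0,-1],"dr": [0,0.001,0],"claw": 0.8},
    {"delta_pos": [-0.3,0,-1],"dr": [0,0.001,0],"claw": 0.8},
  ],
  squeeze=30,
)

```text
time: 11.32
eef_pos: [0.4655, -0.0206, 0.0235]
tcp_rot: [3.13, 0.255, -0.008]
wrist_force: [-2.4, 0.8, 13.0]
grip_width: 0.0455
```

```bash
python3 go.py .4665 -.0205 .026 .164; python3 -c "
from h import *
shot('wrist','w14')"
```

```text
t 11.32 pos [ 0.4655 -0.0206  0.0235] d [1.  0.1 2.5] dr [ 0.001 -0.005  0.001] F [-2.4  0.8 13. ] w 0.0455 q6 [-0.07  0.57  2.07 -0.    0.5   1.34]
```

View pics/w14.png

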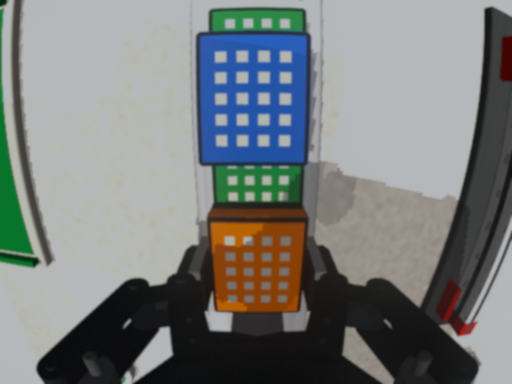

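Call:
jog_arm(
  moves=[
    {"delta_pos": [0,0,3],"dr": [0,-0.003,0],"claw": 0.8},
    {"delta_pos": [0,0,4],"dr": [0,-0.001,0],"claw": 0.8},
    {"delta_pos": [0,0,4],"dr": [0,0,0],"claw": 0.8},
  ],
)

```text
time: 11.75
eef_pos: [0.4659, -0.0206, 0.0358]
tcp_rot: [3.13, 0.256, 0.001]
wrist_force: [0.2, 0.8, -0.7]
grip_width: 0.0453
```

```bash
python3 go.py .4665 -.0205 .026 .164; python3 -c "
from h import *
shot('wrist','w15')"
```

```text
t 11.75 pos [ 0.4659 -0.0206  0.0358] d [ 0.6  0.1 -9.8] dr [0.001 0.001 0.001] F [ 0.2  0.8 -0.7] w 0.0453 q6 [-0.07  0.54  2.08 -0.    0.52  1.34]
```

View pics/w15.png

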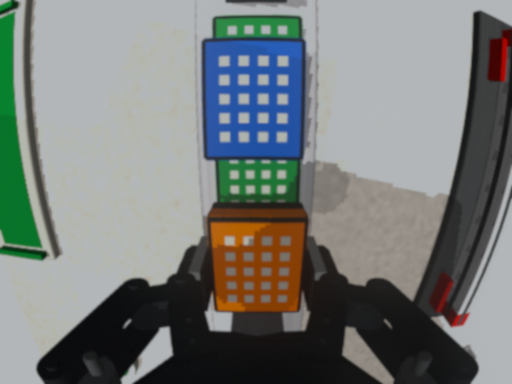

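Call:
jog_arm(
  moves=[
    {"delta_pos": [0,0,20],"dr": [0,0,0],"claw": 0.8},
    {"delta_pos": [0,0,30],"dr": [0,0,0],"claw": 0.8},
    {"delta_pos": [0,15,30],"dr": [0,0,0],"claw": 0.8},
    {"delta_pos": [2,30,10],"dr": [0,0,-0.03],"claw": 0.8},
    {"delta_pos": [2,40,0],"dr": [0,0,-0.03],"claw": 0.8},
  ],
)

```text
time: 12.42
eef_pos: [0.47, 0.0647, 0.1295]
tcp_rot: [3.137, 0.152, 0.002]
wrist_force: [0.3, -1.0, -0.4]
grip_width: 0.0452
```

```bash
python3 go.py .494 .396 .13 -.1
```

```text
t 12.43 pos [0.47   0.0647 0.1295] d [ 24.  331.3   0.5] dr [ 0.001  0.001 -0.197] F [ 0.3 -1.  -0.4] w 0.0452 q6 [ 0.11  0.36  2.03 -0.    0.75  1.59]
```

Call:
jog_arm(
  moves=[
    {"delta_pos": [3,45,0],"dr": [0,0,-0.03],"claw": 0.8},
    {"delta_pos": [3,45,0],"dr": [0,0,-0.03],"claw": 0.8},
    {"delta_pos": [3,45,0],"dr": [0,0,-0.03],"claw": 0.8},
    {"delta_pos": [3,45,0],"dr": [0,0,-0.03],"claw": 0.8},
    {"delta_pos": [3,45,0],"dr": [0,0,-0.03],"claw": 0.8},
  ],
)

```text
time: 13.05
eef_pos: [0.4847, 0.2964, 0.1305]
tcp_rot: [3.139, -0.094, 0.005]
wrist_force: [0.3, -0.6, -0.4]
grip_width: 0.0457
```

```bash
python3 go.py .494 .396 .13 -.1
```

```text
t 13.05 pos [0.4847 0.2964 0.1305] d [ 9.3 99.6 -0.5] dr [ 0.001  0.003 -0.04 ] F [ 0.3 -0.6 -0.4] w 0.0457 q6 [ 0.53  0.48  1.83 -0.    0.84  2.16]
```

Call:
jog_arm(
  moves=[
    {"delta_pos": [2,38,0],"dr": [0,0,-0.015],"claw": 0.8},
    {"delta_pos": [2,22,0],"dr": [0,0,-0.01],"claw": 0.8},
    {"delta_pos": [0,8,-1],"dr": [0,0.002,0],"claw": 0.8},
    {"delta_pos": [0,0,-1],"dr": [0,0.001,0],"claw": 0.8},
  ],
)

```text
time: 13.55
eef_pos: [0.4878, 0.3692, 0.128]
tcp_rot: [3.138, -0.128, -0.001]
wrist_force: [0.4, -1.3, -1.1]
grip_width: 0.0456
```

```bash
python3 go.py .494 .396 .13 -.1; python3 -c "
from h import *
shot('wrist','w16')"
```

```text
t 13.55 pos [0.4878 0.3692 0.128 ] d [ 6.2 26.8  2. ] dr [ 0.001 -0.    -0.019] F [ 0.4 -1.3 -1.1] w 0.0456 q6 [ 0.63  0.53  1.72 -0.    0.88  2.28]
```

View pics/w16.png

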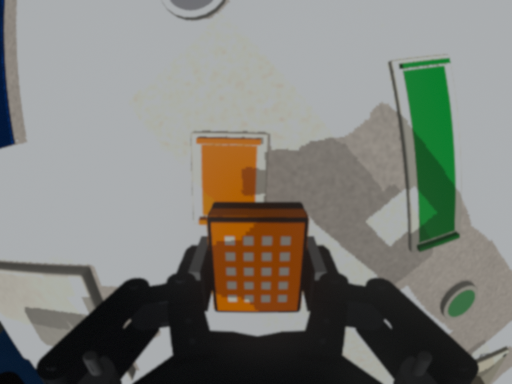

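```bash
python3 - <<'E'
from seg import *
d,c=load("w16"); T=R.from_rotvec(d["tcp_rot"]).as_matrix()
cv2.imwrite("pics/w16z.png",cv2.resize(d["frame"][110:240,170:290],None,fx=6,fy=4.6,interpolation=cv2.INTER_CUBIC)[:,:,::-1])
for a,ce,bb,mm in comps(masks(d["frame"])["orange"],30): print(a,ce,bb, *measure(c,mm,.01))
for p in ("w1","top0"):
    dd,cc=load(p); m=masks(dd["frame"])["orange"]
    u=np.zeros_like(m)
    for a,ce,bb,mm in comps(m,15):
        q=plane(cc,[ce],.012)[0]
        if q[1]>.35: u|=mm
    v,uu=np.nonzero(u); print(p,measure(cc,u,.013))
E
```

```text
3728 [227.9541309  172.57296137] [197 138  66  79] [496.8 393. ] 76.2 56.3 -0.052 [0.5017 0.3947]
49 [203.36734694 220.81632653] [199 218   9   7] [456.2 424.3] 7.9 6.4 1.424 [0.4561 0.4239]
6171 [256.76081672 264.40155566] [210 222  95  90] [394.6 377. ] 113.1 92.0 -0.082 [0.4006 0.3765]
w1 (array([493.4, 396.5]), np.float32(81.0), np.float32(54.3), np.float32(-0.105), array([0.4946, 0.392 ]))
top0 (array([630.6, 400. ]), np.float32(358.3), np.float32(64.0), np.float32(0.027), array([0.6158, 0.3985]))
```

View pics/w16z.png

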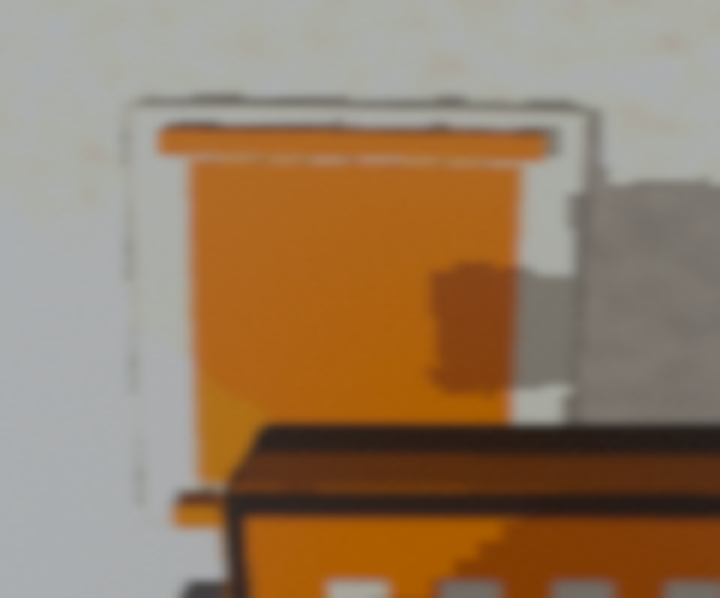

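```bash
python3 - <<'E'
from seg import *
d,c=load("w16"); print("cam",c[2])
f=lambda x,y:(170+x/6-.4,110+y/4.6-.4)
def p(x,y,z): q=plane(c,[f(x,y)],z)[0][:2]; return q.round(4)
print("left",p(190,165,.01),p(198,480,.01)); print("right",p(521,170,.01),p(511,410,.01))
l=p(198,480,.01)-p(190,165,.01); r=p(511,410,.01)-p(521,170,.01); print(np.arctan2(-l[1],-l[0]),np.arctan2(-r[1],-r[0]))
print("plate corners",p(130,103,.01),p(598,107,.01)); 
print("stop L/R top outer",p(160,128,.018),p(547,130,.018),"inner",p(162,156,.018),p(545,158,.018))
print("near stop left",p(175,502,.018),p(175,524,.018),"")
print("plate left",p(130,150,.01),p(142,500,.01))
E
```

```text
cam [0.56960197 0.36272037 0.27000349]
left [0.5292 0.4158] [0.4634 0.4236]
right [0.5237 0.3668] [0.4749 0.3723]
-0.11799042305467992 -0.11223131476924847
plate corners [0.5422 0.4234] [0.535  0.3545]
stop L/R top outer [0.5379 0.4177] [0.5323 0.3623] inner [0.5325 0.4181] [0.5271 0.363 ]
near stop left [0.462  0.4261] [0.4571 0.4269] 
plate left [0.533  0.4246] [0.4595 0.4335]
```

```bash
python3 go.py .4942 .3943 .06 -.106; python3 - <<'E'
from seg import *
for t in ("w15","w16"):
    d,c=load(t); T=R.from_rotvec(d["tcp_rot"]).as_matrix()
    g=cv2.cvtColor(d["frame"],cv2.COLOR_RGB2GRAY).astype(int)
    print(t,[(r,int(g[r,258])) for r in range(198,226,1)],[(r,int(g[r,258])) for r in range(303,318,1)])
    f=lambda uv: ((plane(c,uv,d["eef_pos"][2]+.0225)-d["eef_pos"])@T).round(4)[:,:2].tolist()
    print(f([(258,217.5),(258,312)]))
E
```

```text
t 13.6 pos [0.4877 0.3687 0.1278] d [  6.5  25.6 -67.8] dr [ 0.002 -0.001 -0.024] F [-0.4 -0.2 -1.6] w 0.0455 q6 [ 0.63  0.53  1.73 -0.    0.88  2.28]
w15 [(198, 58), (199, 59), (200, 58), (201, 51), (202, 41), (203, 33), (204, 30), (205, 30), (206, 32), (207, 33), (208, 40), (209, 51), (210, 57), (211, 58), (212, 59), (213, 58), (214, 60), (215, 61), (216, 58), (217, 47), (218, 38), (219, 34), (220, 36), (221, 46), (222, 69), (223, 90), (224, 105), (225, 110)] [(303, 77), (304, 76), (305, 76), (306, 77), (307, 77), (308, 77), (309, 74), (310, 70), (311, 57), (312, 43), (313, 40), (314, 43), (315, 45), (316, 44), (317, 45)]
[[0.0295, 0.0005], [-0.0253, 0.0006]]
w16 [(198, 169), (199, 168), (200, 161), (201, 139), (202, 93), (203, 48), (204, 31), (205, 31), (206, 31), (207, 33), (208, 38), (209, 46), (210, 51), (211, 54), (212, 54), (213, 54), (214, 55), (215, 57), (216, 53), (217, 43), (218, 33), (219, 31), (220, 33), (221, 40), (222, 53), (223, 67), (224, 73), (225, 75)] [(303, 75), (304, 76), (305, 77), (306, 76), (307, 77), (308, 77), (309, 79), (310, 83), (311, 89), (312, 115), (313, 148), (314, 165), (315, 169), (316, 169), (317, 169)]
[[0.0295, 0.0004], [-0.0253, 0.0005]]
```

Call:
jog_arm(
  moves=[
    {"delta_pos": [3,15,-10],"dr": [0,0,-0.012],"claw": 0.8},
    {"delta_pos": [2,8,-20],"dr": [0,0,-0.008],"claw": 0.8},
    {"delta_pos": [0,0,-25],"dr": [0,0,0],"claw": 0.8},
    {"delta_pos": [0,0,-10],"dr": [0,0,0],"claw": 0.8},
  ],
)

```text
time: 14.1
eef_pos: [0.4935, 0.3915, 0.0586]
tcp_rot: [3.135, -0.167, -0.001]
wrist_force: [-1.1, 0.5, -0.9]
grip_width: 0.0457
```

```bash
python3 go.py .4926 .3945 .0105 -.106; python3 -c "
from h import *
shot('wrist','w17')"
```

```text
t 14.1 pos [0.4935 0.3915 0.0586] d [ -0.9   3.  -48.1] dr [ 0.002 -0.001  0.   ] F [-1.1  0.5 -0.9] w 0.0457 q6 [ 0.65  0.66  1.7  -0.    0.78  2.33]
```

View pics/w17.png

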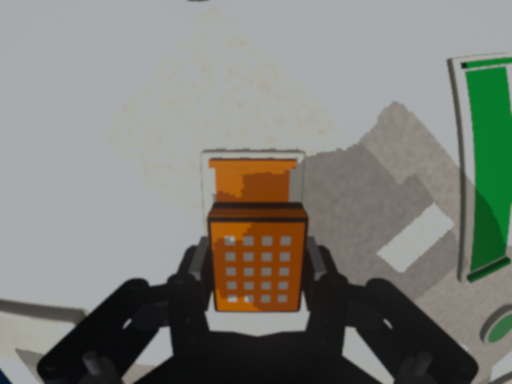

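Call:
jog_arm(
  moves=[
    {"delta_pos": [-1,2.8,-15],"dr": [0,0,0],"claw": 0.8},
    {"delta_pos": [-0.5,0,-15],"dr": [0,0,0],"claw": 0.8},
    {"delta_pos": [0,0,-8],"dr": [0,0,0],"claw": 0.8},
  ],
)

```text
time: 14.52
eef_pos: [0.4922, 0.3947, 0.0181]
tcp_rot: [3.135, -0.167, -0.001]
wrist_force: [0.1, -0.4, -0.7]
grip_width: 0.0455
```

```bash
python3 go.py .4926 .3945 .0105 -.106; python3 -c "
from h import *
shot('wrist','w18')"
```

```text
t 14.53 pos [0.4922 0.3947 0.0181] d [ 0.4 -0.2 -7.6] dr [ 0.002 -0.001  0.   ] F [ 0.1 -0.4 -0.7] w 0.0455 q6 [ 0.66  0.72  1.71 -0.    0.72  2.34]
```

View pics/w18.png

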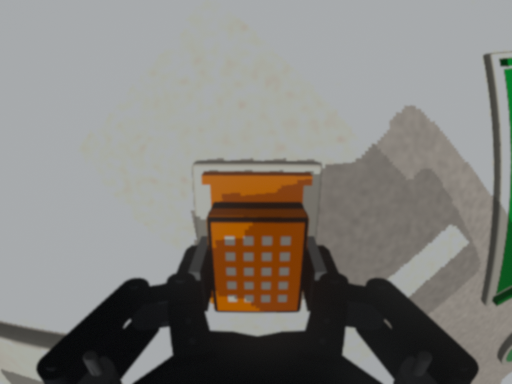

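```bash
python3 - <<'E'
from seg import *
d,c=load("w18"); T=R.from_rotvec(d["tcp_rot"]).as_matrix()
g=cv2.cvtColor(d["frame"],cv2.COLOR_RGB2GRAY).astype(int)
print([(r,int(g[r,232])) for r in range(155,185)])
f=lambda uv,z: ((plane(c,uv,z)-d["eef_pos"])@T).round(4)[:,:2].tolist()
print(f([(257,161),(193,165),(322,165)],.01), f([(206,178),(309,178)],.018),f([(258,218)],d["eef_pos"][2]+.0225))
E
```

```text
[(155, 169), (156, 169), (157, 169), (158, 167), (159, 154), (160, 124), (161, 96), (162, 91), (163, 107), (164, 131), (165, 150), (166, 160), (167, 166), (168, 167), (169, 164), (170, 149), (171, 117), (172, 82), (173, 66), (174, 71), (175, 88), (176, 104), (177, 111), (178, 111), (179, 111), (180, 111), (181, 110), (182, 111), (183, 111), (184, 110)]
[[0.0479, -0.0001], [0.046, -0.0338], [0.0459, 0.0342]] [[0.0411, -0.0257], [0.0411, 0.0261]] [[0.0293, 0.0004]]
```

Call:
jog_arm(
  moves=[
    {"delta_pos": [0.3,0,-4],"dr": [0,0,0],"claw": 0.8},
    {"delta_pos": [0,0,-3.5],"dr": [0,0,0],"claw": 0.8},
    {"delta_pos": [0,0,-1.5],"dr": [0,0,0],"claw": 0.8},
  ],
)

```text
time: 14.95
eef_pos: [0.4927, 0.3947, 0.0095]
tcp_rot: [3.135, -0.168, -0.001]
wrist_force: [-5.6, -5.3, 21.2]
grip_width: 0.0451
```

```bash
python3 go.py .4926 .3945 .0105 -.106
```

```text
t 14.95 pos [0.4927 0.3947 0.0095] d [-0.1 -0.2  1. ] dr [ 0.002 -0.001  0.001] F [-5.6 -5.3 21.2] w 0.0451 q6 [ 0.66  0.73  1.7  -0.    0.7   2.34]
```

Call:
jog_arm(
  moves=[
    {"delta_pos": [0,0,0.3],"dr": [0,0,0],"claw": 0.8},
    {"delta_pos": [0,0,0],"dr": [0,0,0],"claw": 0.4},
    {"delta_pos": [0,0,0],"dr": [0,0,0],"claw": 0.2},
    {"delta_pos": [0,0,1],"dr": [0,0,0],"claw": 0},
    {"delta_pos": [0,0,15],"dr": [0,0,0],"claw": 0},
  ],
)

```text
time: 15.58
eef_pos: [0.4927, 0.3946, 0.0265]
tcp_rot: [3.135, -0.168, -0.001]
wrist_force: [-0.1, -0.7, 0.9]
grip_width: 0.0852
```

Call:
jog_arm(
  moves=[
    {"delta_pos": [0,0,40],"dr": [0,0,0],"claw": 0},
    {"delta_pos": [0,0,50],"dr": [0,0,0],"claw": 0},
    {"delta_pos": [-25,-50,20],"dr": [0,0,0.05],"claw": 0},
  ],
)

```text
time: 15.95
eef_pos: [0.4694, 0.3465, 0.1415]
tcp_rot: [-3.14, 0.085, -0.005]
wrist_force: [0.3, -0.6, 0.8]
grip_width: 0.0853
```

```bash
python3 go.py .545 -.0056 .13 .16; python3 -c "
from h import *
shot('wrist','w19')"
```

```text
t 15.95 pos [0.4694 0.3465 0.1415] d [  75.6 -352.1  -11.5] dr [-0.001  0.003  0.214] F [ 0.3 -0.6  0.8] w 0.0853 q6 [ 0.62  0.48  1.79 -0.    0.87  2.24]
```

View pics/w19.png

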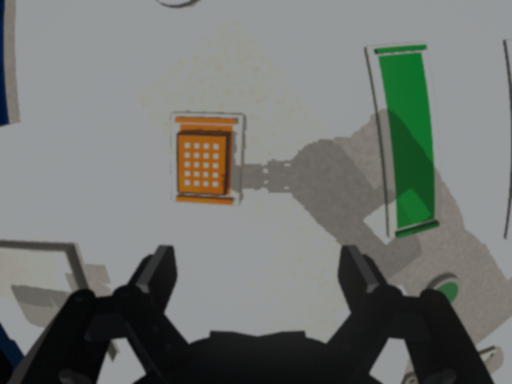

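```bash
python3 - <<'E'
from seg import *
d,c=load("w19")
for a,ce,bb,mm in comps(masks(d["frame"])["orange"],30): 
    print(a,ce.round(1),bb,*measure(c,mm,.032 if a>700 else .018))
cv2.imwrite("pics/w19z.png",cv2.resize(d["frame"][100:215,155:260],None,fx=6,fy=5,interpolation=cv2.INTER_CUBIC)[:,:,::-1])
E
```

```text
281 [205.7 120. ] [176 117  60   7] [532.1 390. ] 54.3 4.3 1.459 [0.532  0.3895]
347 [209.1 130.9] [181 124  51  44] [508.8 391.6] 46.8 38.1 1.451 [0.5218 0.3872]
2077 [201.3 163.3] [178 135  48  60] [494.1 394.7] 53.2 42.3 -0.122 [0.4951 0.3945]
40 [228.4 184.6] [226 169   4  26] [472.9 372.9] 24.5 2.7 -0.203 [0.4701 0.3735]
310 [204.3 199.4] [177 195  55   9] [456.7 398.8] 53.3 5.8 1.456 [0.4566 0.3983]
```

View pics/w19z.png

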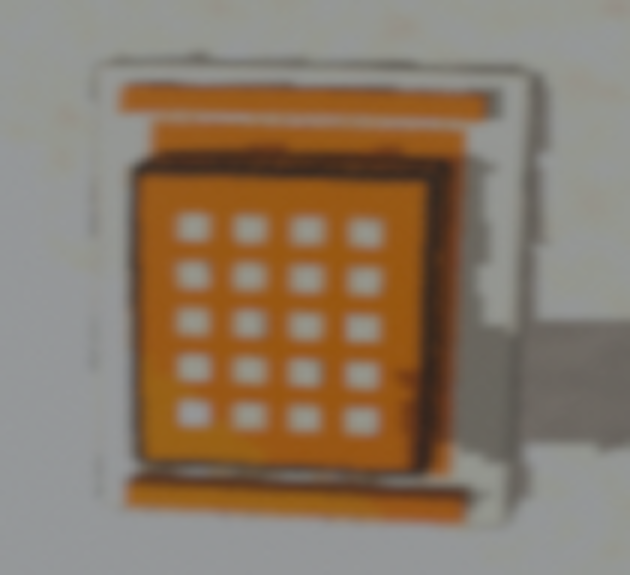

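Call:
jog_arm(
  moves=[
    {"delta_pos": [8,-55,0],"dr": [0,0,0.04],"claw": 0},
    {"delta_pos": [10,-60,0],"dr": [0,0,0.04],"claw": 0},
    {"delta_pos": [10,-60,0],"dr": [0,0,0.04],"claw": 0},
    {"delta_pos": [10,-60,0],"dr": [0,0,0.04],"claw": 0},
    {"delta_pos": [10,-55,0],"dr": [0,0,0.02],"claw": 0},
  ],
)

```text
time: 16.62
eef_pos: [0.5121, 0.0436, 0.1475]
tcp_rot: [3.13, 0.218, 0.007]
wrist_force: [1.5, 0.5, 0.9]
grip_width: 0.085
```

```bash
python3 go.py .545 -.0056 .13 .16
```

```text
t 16.62 pos [0.5121 0.0436 0.1475] d [ 32.9 -49.2 -17.5] dr [0.003 0.005 0.021] F [1.5 0.5 0.9] w 0.085 q6 [ 0.06  0.38  1.94 -0.    0.82  1.5 ]
```

Call:
jog_arm(
  moves=[
    {"delta_pos": [18,-26,-8],"dr": [0,0.004,0.01],"claw": 0},
    {"delta_pos": [12,-12,-8],"dr": [0,0.002,0],"claw": 0},
    {"delta_pos": [0,0,-1],"dr": [0,0.001,0],"claw": 0},
  ],
)

```text
time: 17.0
eef_pos: [0.5435, 0.0011, 0.132]
tcp_rot: [3.13, 0.224, -0.0]
wrist_force: [-0.5, 0.3, 0.4]
grip_width: 0.0848
```

```bash
python3 go.py .545 -.0056 .03 .16; python3 - <<'E'
from seg import *
shot('wrist','w20'); d,c=load('w20'); T=R.from_rotvec(d["tcp_rot"]).as_matrix()
for a,ce,bb,mm in comps(masks(d["frame"])["blue"],60): print(a,ce.round(1),bb,*measure(c,mm,.046))
E
```

```text
t 17.0 pos [0.5435 0.0011 0.132 ] d [   1.5   -6.7 -102. ] dr [0.003 0.    0.017] F [-0.5  0.3  0.4] w 0.0848 q6 [-0.02  0.44  1.88 -0.    0.82  1.41]
101 [272.3 161.3] [249 160  43   4] [574.4  -5.1] 33.1 2.4 -1.423 [ 0.5748 -0.0068]
2300 [265.6 194.2] [238 165  55  62] [545.3  -5.8] 52.9 42.9 0.163 [ 0.5467 -0.0058]
```

View pics/w20.png

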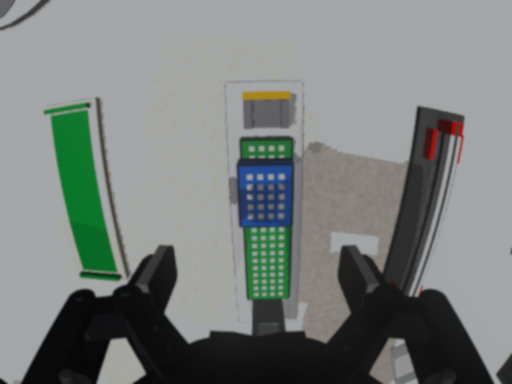

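Call:
jog_arm(
  moves=[
    {"delta_pos": [1.5,-4,-20],"dr": [0,0.001,0.012],"claw": 0},
    {"delta_pos": [0,-0.5,-35],"dr": [0,0.002,0],"claw": 0},
    {"delta_pos": [-0.5,0,-15],"dr": [0,0.002,0],"claw": 0},
  ],
)

```text
time: 17.42
eef_pos: [0.5438, 0.0013, 0.0623]
tcp_rot: [3.129, 0.251, -0.006]
wrist_force: [0.2, -0.1, 0.4]
grip_width: 0.0852
```

```bash
python3 go.py .545 -.0057 .026 .161
```

```text
t 17.43 pos [0.5438 0.0013 0.0623] d [  1.2  -7.  -36.3] dr [ 0.003 -0.003  0.001] F [ 0.2 -0.1  0.4] w 0.0852 q6 [-0.02  0.56  1.9  -0.    0.68  1.4 ]
```

Call:
jog_arm(
  moves=[
    {"delta_pos": [1,-7,-3],"dr": [0,-0.002,0],"claw": 0},
    {"delta_pos": [0,-0.5,-8],"dr": [0,0.001,0],"claw": 0},
  ],
)

```text
time: 17.68
eef_pos: [0.5448, -0.0052, 0.0514]
tcp_rot: [3.129, 0.254, -0.004]
wrist_force: [0.1, 0.3, 0.7]
grip_width: 0.0858
```

```bash
python3 go.py .545 -.0057 .026 .161
```

```text
t 17.68 pos [ 0.5448 -0.0052  0.0514] d [  0.2  -0.5 -25.4] dr [ 0.003 -0.002 -0.001] F [0.1 0.3 0.7] w 0.0858 q6 [-0.03  0.58  1.9  -0.    0.66  1.38]
```

Call:
jog_arm(
  moves=[
    {"delta_pos": [0,-0.5,-14],"dr": [0,0,0],"claw": 0},
    {"delta_pos": [0,-0.5,-11],"dr": [0,0,0],"claw": 0},
    {"delta_pos": [0,0,-1],"dr": [0,0,0],"claw": 0.3},
  ],
)

```text
time: 18.05
eef_pos: [0.5453, -0.0063, 0.0243]
tcp_rot: [3.129, 0.254, -0.002]
wrist_force: [0.6, -0.0, 0.3]
grip_width: 0.0698
```

```bash
python3 go.py .545 -.0057 .026 .161; python3 -c "
from h import *
shot('wrist','w21')"
```

```text
t 18.05 pos [ 0.5453 -0.0063  0.0243] d [-0.3  0.6  1.7] dr [ 0.003 -0.001 -0.001] F [ 0.6 -0.   0.3] w 0.0698 q6 [-0.03  0.63  1.9  -0.    0.61  1.38]
```

View pics/w21.png

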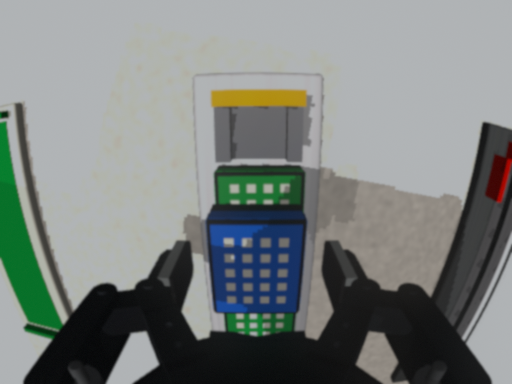

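Call:
jog_arm(
  moves=[
    {"delta_pos": [0,0.5,0.5],"dr": [0,0,0],"claw": 0.45},
    {"delta_pos": [0,0,-0.5],"dr": [0,0,0],"claw": 0.8},
    {"delta_pos": [0,0,-0.5],"dr": [0,0,0],"claw": 0.8},
  ],
  squeeze=30,
)

```text
time: 18.48
eef_pos: [0.5457, -0.0058, 0.0253]
tcp_rot: [3.129, 0.254, -0.001]
wrist_force: [-1.7, 0.4, 3.5]
grip_width: 0.0453
```

```bash
python3 go.py .545 -.0057 .026 .161
```

```text
t 18.48 pos [ 0.5457 -0.0058  0.0253] d [-0.7  0.1  0.7] dr [ 0.003 -0.    -0.001] F [-1.7  0.4  3.5] w 0.0453 q6 [-0.03  0.63  1.9  -0.    0.61  1.38]
```

Call:
jog_arm(
  moves=[
    {"delta_pos": [0,0,4],"dr": [0,0,0],"claw": 0.8},
    {"delta_pos": [0,0,10],"dr": [0,0,0],"claw": 0.8},
    {"delta_pos": [0,0,25],"dr": [0,0,0],"claw": 0.8},
    {"delta_pos": [0,0,35],"dr": [0,0,0],"claw": 0.8},
    {"delta_pos": [0,-15,20],"dr": [0,0,0],"claw": 0.8},
  ],
)

```text
time: 19.1
eef_pos: [0.5449, -0.0203, 0.1225]
tcp_rot: [3.129, 0.256, -0.003]
wrist_force: [-0.3, -0.9, -0.5]
grip_width: 0.0454
```

```bash
python3 go.py .541 -.402 .12 .315; python3 -c "
from h import *
shot('wrist','w22')"
```

```text
t 19.1 pos [ 0.5449 -0.0203  0.1225] d [  -3.9 -381.7   -2.5] dr [ 0.003 -0.002  0.152] F [-0.3 -0.9 -0.5] w 0.0454 q6 [-0.06  0.46  1.88 -0.    0.8   1.35]
```

View pics/w22.png

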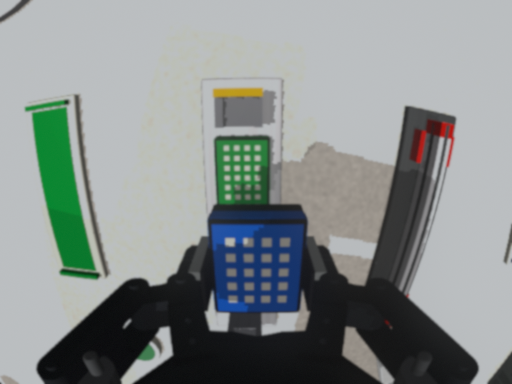

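Call:
jog_arm(
  moves=[
    {"delta_pos": [0,-35,0],"dr": [0,0,0.02],"claw": 0.8},
    {"delta_pos": [0,-45,0],"dr": [0,0,0.02],"claw": 0.8},
    {"delta_pos": [0,-45,0],"dr": [0,0,0.02],"claw": 0.8},
    {"delta_pos": [0,-45,0],"dr": [0,0,0.02],"claw": 0.8},
    {"delta_pos": [0,-45,0],"dr": [0,0,0.02],"claw": 0.8},
  ],
)

```text
time: 19.77
eef_pos: [0.5469, -0.2399, 0.1262]
tcp_rot: [3.109, 0.421, 0.009]
wrist_force: [0.3, 0.9, -1.1]
grip_width: 0.0457
```

```bash
python3 go.py .541 -.402 .12 .315
```

```text
t 19.77 pos [ 0.5469 -0.2399  0.1262] d [  -5.9 -162.1   -6.2] dr [0.003 0.006 0.046] F [ 0.3  0.9 -1.1] w 0.0457 q6 [-0.43  0.52  1.76 -0.    0.85  0.87]
```

Call:
jog_arm(
  moves=[
    {"delta_pos": [-1,-45,-1],"dr": [0,0.002,0.01],"claw": 0.8},
    {"delta_pos": [-1,-42,-1],"dr": [0,0.002,0.01],"claw": 0.8},
    {"delta_pos": [-1,-30,-1],"dr": [0,0.002,0.01],"claw": 0.8},
    {"delta_pos": [-1,-18,-1],"dr": [0,0.001,0],"claw": 0.8},
    {"delta_pos": [0,0,-1],"dr": [0,0.001,0],"claw": 0.8},
  ],
)

```text
time: 20.4
eef_pos: [0.5419, -0.3813, 0.1202]
tcp_rot: [3.105, 0.462, -0.003]
wrist_force: [0.3, -0.2, -0.7]
grip_width: 0.0456
```

```bash
python3 go.py .541 -.402 .12 .315; python3 - <<'E'
from seg import *
shot('wrist','w23'); d,c=load('w23')
cv2.imwrite("pics/w23z.png",cv2.resize(d["frame"][90:240,180:330],None,fx=5,fy=4,interpolation=cv2.INTER_CUBIC)[:,:,::-1])
E
```

```text
t 20.4 pos [ 0.5419 -0.3813  0.1202] d [ -0.9 -20.7  -0.2] dr [ 0.003 -0.002  0.019] F [ 0.3 -0.2 -0.7] w 0.0456 q6 [-0.63  0.61  1.61 -0.    0.93  0.65]
```

View pics/w23z.png

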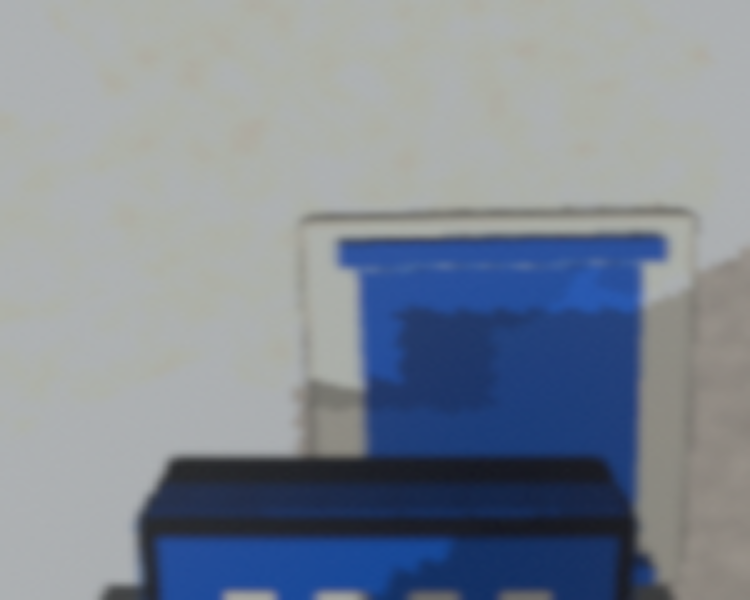

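```bash
python3 - <<'E'
from seg import *
d,c=load("w23"); f=lambda x,y:(180+x/5-.4,90+y/4-.4)
p=lambda x,y,z: plane(c,[f(x,y)],z)[0][:2]
def yaw(l,r): v=l-r; return np.arctan2(-v[0],v[1])
a,b=p(303,219,.01),p(695,214,.01); y1=yaw(a,b)
s,t=p(342,266,.018),p(666,261,.018); y2=yaw(s,t); s2,t2=p(340,238,.018),p(665,234,.018)
fl=p(361,275,.01)-p(367,450,.01); fr=p(640,265,.01)-p(635,500,.01)
print(y1,y2,yaw(s2,t2),np.arctan2(fl[1],fl[0]),np.arctan2(fr[1],fr[0]))
for Y in (.31,.32,.33):
    X=np.array([np.cos(Y),np.sin(Y)]); Yv=np.array([-X[1],X[0]])
    print(Y,(a+b)/2-.045*X,(s+t)/2-.036*X, "near",p(653,562,.018)+.028*Yv+.036*X)
print("w",np.linalg.norm(a-b),np.linalg.norm(s-t))
for t_ in ("w1","top0"):
    dd,cc=load(t_); m=masks(dd["frame"])["blue"]; u=np.zeros_like(m)
    for A,ce,bb,mm in comps(m,15):
        q=plane(cc,[ce],.012)[0]
        if q[1]<-.35 and .45<q[0]<.62: u|=mm
    print(t_,measure(cc,u,.014))
# pack in hand
T=R.from_rotvec(d["tcp_rot"]).as_matrix(); g=cv2.cvtColor(d["frame"],cv2.COLOR_RGB2GRAY).astype(int)
print([(r,int(g[r,258])) for r in range(212,226)],[(r,int(g[r,258])) for r in range(305,318)])
ff=lambda uv: ((plane(c,uv,d["eef_pos"][2]+.0207)-d["eef_pos"])@T).round(4)[:,:2].tolist()
print(ff([(258,218),(258,312.5)]))
E
```

```text
0.3193498674625255 0.32105676733400546 0.31817162145164773 0.31709294524420684 0.3314581418609002
0.31 [ 0.5429717  -0.40237984] [ 0.54323648 -0.4024697 ] near [ 0.54508889 -0.4021414 ]
0.32 [ 0.54311112 -0.40280769] [ 0.54334801 -0.40281199] near [ 0.54471113 -0.40188586]
0.33 [ 0.5432548  -0.40323413] [ 0.54346296 -0.40315314] near [ 0.54433084 -0.40163412]
w 0.06789361882792723 0.054772845231201295
w1 (array([ 542.9, -403.2]), np.float32(81.0), np.float32(54.1), np.float32(0.322), array([ 0.5436, -0.3993]))
top0 (array([ 541.6, -403.4]), np.float32(80.9), np.float32(54.5), np.float32(0.315), array([ 0.5406, -0.4018]))
[(212, 39), (213, 39), (214, 38), (215, 38), (216, 39), (217, 42), (218, 42), (219, 37), (220, 31), (221, 30), (222, 33), (223, 37), (224, 50), (225, 60)] [(305, 53), (306, 52), (307, 53), (308, 54), (309, 53), (310, 52), (311, 54), (312, 75), (313, 108), (314, 128), (315, 135), (316, 137), (317, 136)]
[[0.0285, 0.0006], [-0.0274, 0.0007]]
```

Call:
jog_arm(
  moves=[
    {"delta_pos": [1,-14,-12],"dr": [0.002,0,0.015],"claw": 0.8},
    {"delta_pos": [0,-6,-20],"dr": [0,0,0.007],"claw": 0.8},
    {"delta_pos": [0,0,-22],"dr": [0,0,0],"claw": 0.8},
    {"delta_pos": [0,0,-8],"dr": [0,0,0],"claw": 0.8},
  ],
)

```text
time: 20.95
eef_pos: [0.5428, -0.3982, 0.053]
tcp_rot: [-3.099, -0.504, 0.006]
wrist_force: [0.4, 0.3, -1.2]
grip_width: 0.0455
```

```bash
python3 go.py .543 -.4028 .0113 .319
```

```text
t 20.95 pos [ 0.5428 -0.3982  0.053 ] d [  0.2  -4.6 -41.7] dr [-0.002 -0.004 -0.004] F [ 0.4  0.3 -1.2] w 0.0455 q6 [-0.65  0.71  1.6  -0.    0.83  0.6 ]
```

Call:
jog_arm(
  moves=[
    {"delta_pos": [0.2,-4.5,-10],"dr": [-0.002,-0.003,-0.003],"claw": 0.8},
    {"delta_pos": [0,-0.5,-15],"dr": [0,0,0],"claw": 0.8},
    {"delta_pos": [0,0,-6],"dr": [0,0,0],"claw": 0.8},
  ],
)

```text
time: 21.32
eef_pos: [0.5429, -0.4029, 0.0191]
tcp_rot: [-3.101, -0.5, 0.002]
wrist_force: [0.2, 0.3, -0.6]
grip_width: 0.0453
```

```bash
python3 go.py .543 -.4028 .0113 .319; python3 - <<'E'
from seg import *
shot('wrist','w24'); d,c=load('w24')
cv2.imwrite("pics/w24z.png",cv2.resize(d["frame"][130:330,170:350],None,fx=4,fy=3,interpolation=cv2.INTER_CUBIC)[:,:,::-1])
E
```

```text
t 21.32 pos [ 0.5429 -0.4029  0.0191] d [ 0.1  0.1 -7.8] dr [-0.    -0.001 -0.001] F [ 0.2  0.3 -0.6] w 0.0453 q6 [-0.66  0.76  1.6  -0.    0.78  0.6 ]
```

View pics/w24z.png

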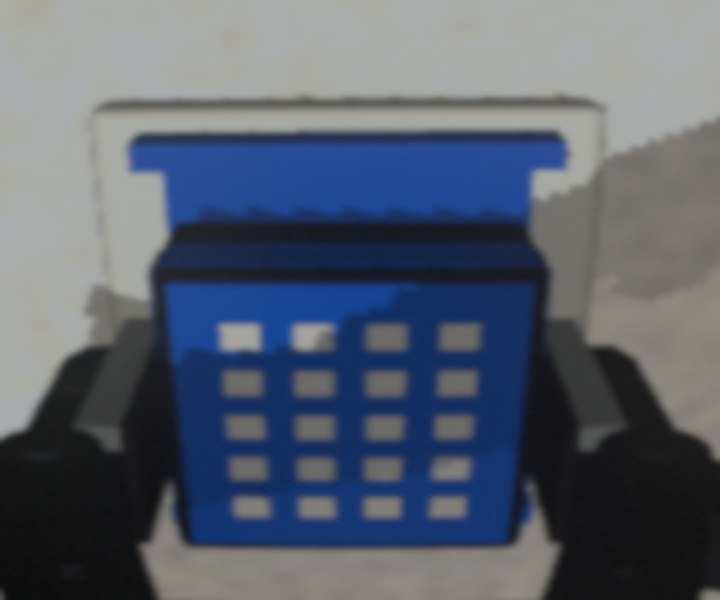

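Aligned and parallel: the pack is centred on the plate. Lowering now.

Call:
jog_arm(
  moves=[
    {"delta_pos": [0,0,-4],"dr": [0,0,0],"claw": 0.8},
    {"delta_pos": [0,0,-3.5],"dr": [0,0,0],"claw": 0.8},
    {"delta_pos": [0,0,-1.2],"dr": [0,0,0],"claw": 0.8},
  ],
)

```text
time: 21.75
eef_pos: [0.5435, -0.4033, 0.0113]
tcp_rot: [3.101, 0.5, -0.001]
wrist_force: [-4.8, 4.3, 11.6]
grip_width: 0.0456
```

```bash
python3 go.py .543 -.4028 .0113 .319
```

```text
t 21.75 pos [ 0.5435 -0.4033  0.0113] d [-0.5  0.5 -0. ] dr [ 0.001 -0.001 -0.001] F [-4.8  4.3 11.6] w 0.0456 q6 [-0.66  0.78  1.59 -0.    0.77  0.6 ]
```

Call:
jog_arm(
  moves=[
    {"delta_pos": [0,0,-0.3],"dr": [0,0,0],"claw": 0.8},
    {"delta_pos": [0,0,0],"dr": [0,0,0],"claw": 0.4},
    {"delta_pos": [0,0,0],"dr": [0,0,0],"claw": 0.2},
    {"delta_pos": [0,0,1],"dr": [0,0,0],"claw": 0},
    {"delta_pos": [0,0,15],"dr": [0,0,0],"claw": 0},
  ],
)

```text
time: 22.38
eef_pos: [0.5435, -0.4032, 0.0275]
tcp_rot: [3.101, 0.5, -0.001]
wrist_force: [-0.4, -0.4, -1.1]
grip_width: 0.0854
```

Call:
jog_arm(
  moves=[
    {"delta_pos": [0,0,40],"dr": [0,0,0],"claw": 0},
    {"delta_pos": [0,0,50],"dr": [0,0,0],"claw": 0},
    {"delta_pos": [-25,50,20],"dr": [0,0,-0.03],"claw": 0},
  ],
)

```text
time: 22.75
eef_pos: [0.5199, -0.3552, 0.1427]
tcp_rot: [3.106, 0.449, 0.004]
wrist_force: [-0.7, 0.5, -0.1]
grip_width: 0.0857
```

```bash
python3 go.py .506 -.0135 .13 .165; python3 - <<'E'
from seg import *
shot('wrist','w25'); d,c=load('w25')
for a,ce,bb,mm in comps(masks(d["frame"])["blue"],30): 
    print(a,ce.round(1),bb,*measure(c,mm,.032 if a>700 else .018))
cv2.imwrite("pics/w25z.png",cv2.resize(d["frame"][60:240,240:440],None,fx=4,fy=3.3,interpolation=cv2.INTER_CUBIC)[:,:,::-1])
E
```

```text
t 22.75 pos [ 0.5199 -0.3552  0.1427] d [-13.9 341.7 -12.7] dr [ 0.003  0.003 -0.122] F [-0.7  0.5 -0.1] w 0.0857 q6 [-0.62  0.54  1.68 -0.    0.92  0.67]
899 [306.4 145.9] [282 131  59  75] [ 552.5 -398.1] 66.7 51.2 0.381 [ 0.569 -0.386]
2235 [314.1 182.3] [284 150  56  65] [ 538.8 -402. ] 60.2 50.6 0.305 [ 0.5395 -0.4037]
```

View pics/w25z.png

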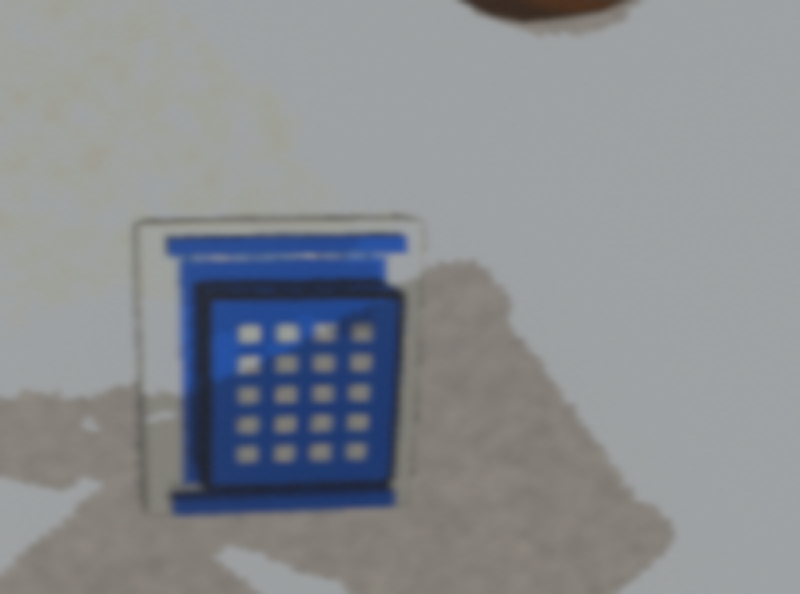

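```bash
python3 - <<'E'
from seg import *
d,c=load("w25"); f=lambda x,y:(240+x/4-.4,60+y/3.3-.4)
p=lambda x,y,z: plane(c,[f(x,y)],z)[0][:2]
D=[p(*q,.032) for q in ((250,333),(362,331),(357,451),(248,454))]; m=np.mean(D,0)
v=D[0]+D[1]-D[2]-D[3]; print("pack",m,np.arctan2(v[1],v[0]))
S=[p(*q,.018) for q in ((167,238),(406,236),(395,505),(173,513))]; v=S[0]+S[1]-S[2]-S[3]
print("nest",np.mean(S,0),np.arctan2(v[1],v[0]),np.linalg.norm(v)/2)
E
```

```text
pack [ 0.54335764 -0.40385302] 0.32117571698749764
nest [ 0.54348518 -0.40250206] 0.3299059808615984 0.08113307321399395
```

Call:
jog_arm(
  moves=[
    {"delta_pos": [-2,55,10],"dr": [0,0,-0.02],"claw": 0},
    {"delta_pos": [-4,60,10],"dr": [0,0,-0.03],"claw": 0},
    {"delta_pos": [-4,60,0],"dr": [0,0,-0.03],"claw": 0},
    {"delta_pos": [-4,60,0],"dr": [0,0,-0.03],"claw": 0},
    {"delta_pos": [-4,60,0],"dr": [0,0,-0.01],"claw": 0},
  ],
)

```text
time: 23.42
eef_pos: [0.4963, -0.0472, 0.1693]
tcp_rot: [-3.131, -0.249, -0.009]
wrist_force: [0.5, 0.5, 0.3]
grip_width: 0.0855
```

Call:
jog_arm(
  moves=[
    {"delta_pos": [-2,25,0],"dr": [0,0,0],"claw": 0},
    {"delta_pos": [0,5,-1],"dr": [0,0,0],"claw": 0},
    {"delta_pos": [0,0,-1],"dr": [0,0.002,0],"claw": 0},
  ],
)

```text
time: 23.8
eef_pos: [0.494, -0.0132, 0.1694]
tcp_rot: [-3.131, -0.258, -0.009]
wrist_force: [-0.1, -1.0, -0.0]
grip_width: 0.0853
```

```bash
python3 go.py .506 -.0135 .03 .165; python3 - <<'E'
from seg import *
shot('wrist','w26'); d,c=load('w26')
for a,ce,bb,mm in comps(masks(d["frame"])["green"],60): 
    print(a,ce.round(1),bb,*measure(c,mm,.024))
E
```

```text
t 23.8 pos [ 0.494  -0.0132  0.1694] d [  12.    -0.3 -139.4] dr [-0.001  0.006  0.   ] F [-0.1 -1.  -0. ] w 0.0853 q6 [-0.05  0.32  1.97  0.    0.85  1.35]
137 [80.3 58.2] [61 54 40 10] [596.4 195.9] 52.9 3.9 -1.408 [0.5965 0.1954]
5055 [ 88.5 138.4] [ 67  61  48 155] [505.7 177.1] 173.2 45.5 0.166 [0.5086 0.1768]
3681 [260.7 158.3] [238  83  45 159] [505.7 -14.4] 165.6 42.7 0.169 [ 0.5128 -0.0138]
146 [ 97.9 221.2] [ 79 219  38   6] [412.2 164.9] 53.9 5.2 -1.41 [0.4124 0.1637]
```

View pics/w26.png

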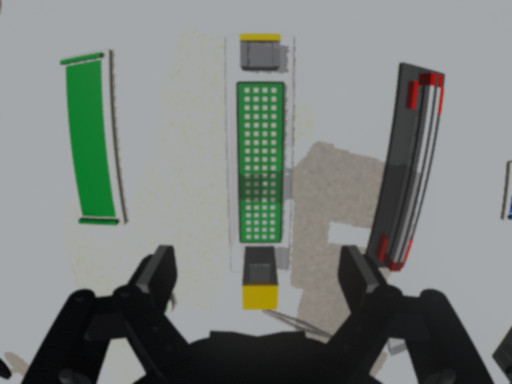

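Call:
jog_arm(
  moves=[
    {"delta_pos": [11,-1,-30],"dr": [0,0.006,0.003],"claw": 0},
    {"delta_pos": [0,0,-40],"dr": [0,0.003,0],"claw": 0},
    {"delta_pos": [-0.5,0,-40],"dr": [0,0.003,0],"claw": 0},
    {"delta_pos": [-0.5,0,-8],"dr": [0,0.003,0],"claw": 0},
  ],
)

```text
time: 24.35
eef_pos: [0.5071, -0.0199, 0.0499]
tcp_rot: [-3.131, -0.252, 0.007]
wrist_force: [-0.5, -0.1, 0.6]
grip_width: 0.0852
```

```bash
python3 go.py .505 -.0145 .009 .168
```

```text
t 24.35 pos [ 0.5071 -0.0199  0.0499] d [ -2.1   5.4 -40.9] dr [ 0.    -0.004  0.007] F [-0.5 -0.1  0.6] w 0.0852 q6 [-0.06  0.55  1.98 -0.    0.62  1.35]
```

Call:
jog_arm(
  moves=[
    {"delta_pos": [-2,5.2,-6],"dr": [0,-0.003,0.007],"claw": 0},
    {"delta_pos": [-0.5,0,-10],"dr": [0,0.001,0],"claw": 0},
  ],
)

```text
time: 24.6
eef_pos: [0.5059, -0.0157, 0.0347]
tcp_rot: [3.131, 0.261, -0.0]
wrist_force: [1.0, -0.4, 0.1]
grip_width: 0.0855
```

```bash
python3 go.py .505 -.0145 .009 .168
```

```text
t 24.6 pos [ 0.5059 -0.0157  0.0347] d [ -0.9   1.2 -25.7] dr [ 0.    -0.     0.002] F [ 1.  -0.4  0.1] w 0.0855 q6 [-0.05  0.58  1.99 -0.    0.58  1.35]
```

Call:
jog_arm(
  moves=[
    {"delta_pos": [-1,1,-13],"dr": [0,0.001,0.001],"claw": 0},
    {"delta_pos": [-0.5,0,-11.5],"dr": [0,0.001,0],"claw": 0},
  ],
)

```text
time: 24.85
eef_pos: [0.5055, -0.0146, 0.0103]
tcp_rot: [3.13, 0.263, 0.002]
wrist_force: [1.0, -0.1, 0.8]
grip_width: 0.0856
```

```bash
python3 go.py .505 -.0145 .009 .168;python3 -c "
from h import *
shot('wrist','w27')"
```

```text
t 24.85 pos [ 0.5055 -0.0146  0.0103] d [-0.5  0.1 -1.3] dr [0.    0.001 0.   ] F [ 1.  -0.1  0.8] w 0.0856 q6 [-0.05  0.62  1.99 -0.    0.52  1.35]
```

View pics/w27.png

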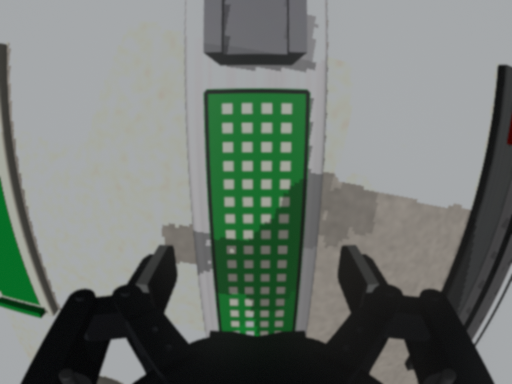

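Call:
jog_arm(
  moves=[
    {"delta_pos": [-0.3,0,-1.8],"dr": [0,0.001,0],"claw": 0.3},
    {"delta_pos": [-0.2,0,-0.7],"dr": [0,0.001,0],"claw": 0.45},
    {"delta_pos": [-0.2,0,-0.5],"dr": [0,0.001,0],"claw": 0.8},
    {"delta_pos": [-0.2,0,-0.5],"dr": [0,0.001,0],"claw": 0.8},
  ],
  squeeze=45,
)

```text
time: 25.4
eef_pos: [0.5042, -0.0145, 0.0062]
tcp_rot: [3.13, 0.263, -0.007]
wrist_force: [-1.4, 0.5, 4.3]
grip_width: 0.0454
```

```bash
python3 go.py .505 -.0145 .009 .168
```

```text
t 25.4 pos [ 0.5042 -0.0145  0.0062] d [0.8 0.  2.8] dr [ 0.    -0.004  0.   ] F [-1.4  0.5  4.3] w 0.0454 q6 [-0.05  0.63  1.99 -0.    0.52  1.35]
```

Call:
jog_arm(
  moves=[
    {"delta_pos": [0.3,0,4],"dr": [0,0,0],"claw": 0.8},
    {"delta_pos": [0,0,8],"dr": [0,0,0],"claw": 0.8},
    {"delta_pos": [0,0,15],"dr": [0,0,0],"claw": 0.8},
  ],
)

```text
time: 25.78
eef_pos: [0.5038, -0.0145, 0.034]
tcp_rot: [-3.13, -0.263, 0.01]
wrist_force: [0.3, 0.8, -1.8]
grip_width: 0.0447
```

```bash
python3 go.py .505 -.0145 .12 .168;python3 -c "
from h import *
shot('wrist','w28')"
```

```text
t 25.77 pos [ 0.5038 -0.0145  0.034 ] d [ 1.2 -0.  86. ] dr [ 0.    -0.006  0.   ] F [ 0.3  0.8 -1.8] w 0.0447 q6 [-0.05  0.58  1.99 -0.    0.58  1.35]
```

View pics/w28.png

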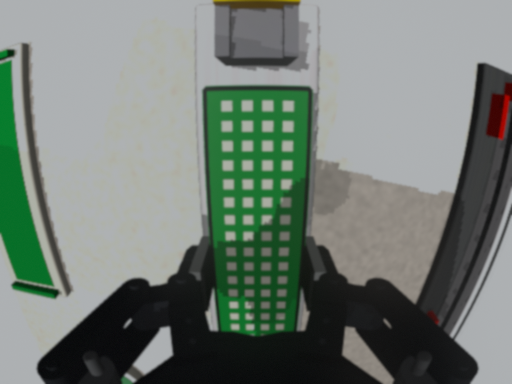

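Call:
jog_arm(
  moves=[
    {"delta_pos": [0,0,25],"dr": [0,0,0],"claw": 0.8},
    {"delta_pos": [0,0,35],"dr": [0,-0.002,0],"claw": 0.8},
    {"delta_pos": [0,0,25],"dr": [0,-0.002,0],"claw": 0.8},
    {"delta_pos": [0,20,8],"dr": [0,0,0],"claw": 0.8},
    {"delta_pos": [0,35,0],"dr": [0,0,0],"claw": 0.8},
  ],
)

```text
time: 26.45
eef_pos: [0.506, 0.0399, 0.1359]
tcp_rot: [3.13, 0.258, 0.01]
wrist_force: [0.1, -0.1, -2.4]
grip_width: 0.0449
```

Call:
jog_arm(
  moves=[
    {"delta_pos": [0,40,0],"dr": [0,0,0],"claw": 0.8},
    {"delta_pos": [0,40,0],"dr": [0,0,0],"claw": 0.8},
    {"delta_pos": [0,25,0],"dr": [0,0,0],"claw": 0.8},
    {"delta_pos": [0,12,0],"dr": [0,0,0],"claw": 0.8},
    {"delta_pos": [0,0,-1],"dr": [0,0,0],"claw": 0.8},
  ],
)

```text
time: 27.08
eef_pos: [0.5063, 0.162, 0.1384]
tcp_rot: [3.13, 0.261, 0.018]
wrist_force: [-0.4, 0.1, -2.1]
grip_width: 0.0452
```

```bash
python3 go.py .502 .186 .12 .165;python3 - <<'E'
from seg import *
shot('wrist','w29')
for t in ("w1","w2","w7","w12","w20","w26","top0"):
    d,c=load(t); S=[];F=[]
    for a,ce,bb,mm in comps(masks(d["frame"])["green"],20):
        if min(bb[0],bb[1])<=0: continue
        r=measure(c,mm,.0175)
        if r[1]>45 and r[2]<12 and r[0][1]>120: S.append(r[4])
        if a>1000 and r[0][1]>120: r=measure(c,mm,.01); F.append((r[0],r[1:4]))
    if len(S)==2:
        S=sorted(S,key=lambda q:q[0]); v=S[1]-S[0]; print(t,"stops",np.mean(S,0).round(4),np.arctan2(v[1],v[0]).round(4),np.linalg.norm(v).round(4),F)
    else: print(t,len(S),F)
E
```

```text
t 27.07 pos [0.5063 0.162  0.1384] d [ -4.3  24.  -18.4] dr [-0.001  0.011 -0.001] F [-0.4  0.1 -2.1] w 0.0452 q6 [ 0.29  0.42  1.91 -0.    0.81  1.7 ]
w1 stops [0.5022 0.185 ] 0.1555 0.1918 [(array([502.1, 185.7]), (np.float32(181.4), np.float32(46.6), np.float32(0.167)))]
w2 stops [0.5031 0.1836] 0.172 0.191 [(array([502.1, 185.6]), (np.float32(182.1), np.float32(47.6), np.float32(0.167)))]
w7 0 []
w12 stops [0.5028 0.1834] 0.1709 0.1911 [(array([502.2, 185.7]), (np.float32(181.7), np.float32(47.8), np.float32(0.167)))]
w20 stops [0.5038 0.1828] 0.1714 0.1905 [(array([502.3, 185.7]), (np.float32(181.9), np.float32(47.9), np.float32(0.167)))]
w26 stops [0.5029 0.1836] 0.1705 0.191 [(array([502.4, 185.7]), (np.float32(181.7), np.float32(47.8), np.float32(0.166)))]
top0 stops [0.5006 0.1856] 0.1616 0.1927 [(array([500.6, 185.9]), (np.float32(181.7), np.float32(46.6), np.float32(0.166)))]
```

View pics/w29.png

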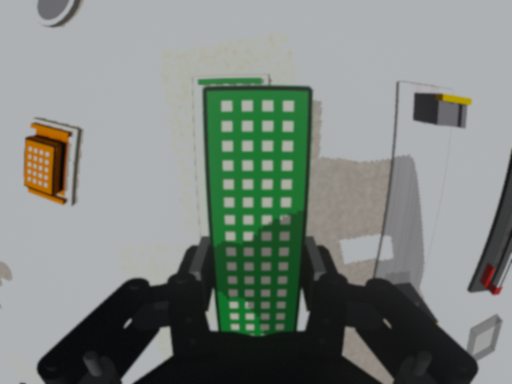

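```bash
python3 - <<'E'
from seg import *
for t in ("w28","w29"):
    d,c=load(t); T=R.from_rotvec(d["tcp_rot"]).as_matrix()
    g=cv2.cvtColor(d["frame"],cv2.COLOR_RGB2GRAY).astype(int); print([(r,int(g[r,258])) for r in range(80,95)])
    # plane through tool frame z=-.0178
    v=ray(c,[(258,86),(258,87),(204,150),(308,150)])@T; C=(c[2]-d["eef_pos"])@T; s=(-.0178-C[2])/v[:,2]; print((C+v*s[:,None]).round(4)[:,:2].tolist())
E
```

```text
[(80, 173), (81, 173), (82, 172), (83, 167), (84, 147), (85, 109), (86, 69), (87, 46), (88, 45), (89, 54), (90, 70), (91, 82), (92, 86), (93, 86), (94, 86)]
[[0.0856, 0.0005], [0.0851, 0.0005], [0.0587, -0.0226], [0.0587, 0.0219]]
[(80, 92), (81, 90), (82, 92), (83, 102), (84, 109), (85, 97), (86, 69), (87, 51), (88, 49), (89, 58), (90, 73), (91, 84), (92, 88), (93, 89), (94, 88)]
[[0.0856, 0.0005], [0.0851, 0.0005], [0.0587, -0.0226], [0.0587, 0.0219]]
```

Call:
jog_arm(
  moves=[
    {"delta_pos": [-4,16,-10],"dr": [0,0.005,0.002],"claw": 0.8},
    {"delta_pos": [-1,7,-25],"dr": [0,0.005,0],"claw": 0.8},
    {"delta_pos": [0,0,-30],"dr": [0,0.002,0],"claw": 0.8},
    {"delta_pos": [0,0,-15],"dr": [0,0.001,0],"claw": 0.8},
  ],
)

```text
time: 27.62
eef_pos: [0.5011, 0.1844, 0.0557]
tcp_rot: [-3.13, -0.256, 0.002]
wrist_force: [-0.9, 0.6, -1.2]
grip_width: 0.0449
```

```bash
python3 go.py .5012 .1855 .0082 .167; python3 -c "
from h import *
shot('wrist','w30')"
```

```text
t 27.62 pos [0.5011 0.1844 0.0557] d [  0.1   1.1 -47.5] dr [-0.001 -0.001  0.004] F [-0.9  0.6 -1.2] w 0.0449 q6 [0.33 0.56 1.92 0.   0.66 1.74]
```

View pics/w30.png

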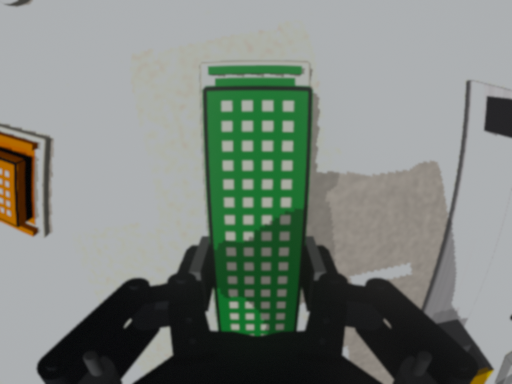

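Call:
jog_arm(
  moves=[
    {"delta_pos": [0,1,-14],"dr": [0,0,0.004],"claw": 0.8},
    {"delta_pos": [0,0,-15],"dr": [0,0,0],"claw": 0.8},
    {"delta_pos": [0,0,-8],"dr": [0,0,0],"claw": 0.8},
  ],
)

```text
time: 28.05
eef_pos: [0.5015, 0.1854, 0.0163]
tcp_rot: [-3.129, -0.262, 0.001]
wrist_force: [0.8, 0.3, -1.5]
grip_width: 0.0448
```

```bash
python3 go.py .5012 .1855 .0082 .167; python3 - <<'E'
from seg import *
shot('wrist','w31'); d,c=load("w31"); T=R.from_rotvec(d["tcp_rot"]).as_matrix()
cv2.imwrite("pics/w31z.png",cv2.resize(d["frame"][40:200,170:350],None,fx=4.4,fy=3.7,interpolation=cv2.INTER_CUBIC)[:,:,::-1])
E
```

```text
t 28.05 pos [0.5015 0.1854 0.0163] d [-0.3  0.1 -8.1] dr [-0.001 -0.001 -0.   ] F [ 0.8  0.3 -1.5] w 0.0448 q6 [0.33 0.64 1.93 0.   0.58 1.73]
```

View pics/w31z.png

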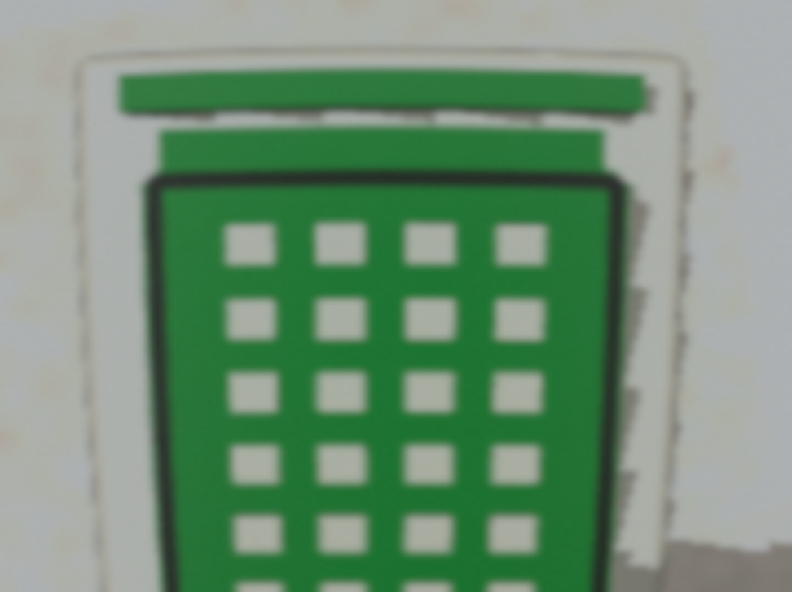

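```bash
python3 - <<'E'
from seg import *
d,c=load("w31"); T=R.from_rotvec(d["tcp_rot"]).as_matrix()
f=lambda x,y:(170+x/4.4-.4,40+y/3.7-.4)
t=lambda x,y,z: ((plane(c,[f(x,y)],z)-d["eef_pos"])@T)[0,:2].round(4)
print("inner stop",t(122,108,.018),t(645,107,.018),"outer",t(122,76,.018),t(645,74,.018))
print("plate",t(78,60,.01),t(684,57,.01),"sides",t(90,400,.01),t(672,400,.01),"tray sides",t(165,500,.0341),t(608,500,.0341), "front",t(386,174,.0341))
E
```

```text
inner stop [ 0.0949 -0.0278] [0.095  0.0277] outer [ 0.0991 -0.0277] [0.0994 0.0276]
plate [ 0.1026 -0.0344] [0.103  0.0337] sides [ 0.0556 -0.0343] [0.0556 0.0336] tray sides [ 0.0477 -0.0217] [0.0477 0.0223] front [0.0853 0.0002]
```

Call:
jog_arm(
  moves=[
    {"delta_pos": [0,0,-4],"dr": [0,0,0],"claw": 0.8},
    {"delta_pos": [0,0,-4],"dr": [0,0,0],"claw": 0.8},
    {"delta_pos": [0,0,-1.2],"dr": [0,0,0],"claw": 0.8},
  ],
)

```text
time: 28.48
eef_pos: [0.5016, 0.1854, 0.0082]
tcp_rot: [-3.13, -0.262, 0.002]
wrist_force: [-6.2, -1.6, 22.6]
grip_width: 0.0451
```

```bash
python3 go.py .5012 .1855 .0082 .167
```

```text
t 28.48 pos [0.5016 0.1854 0.0082] d [-0.4  0.1 -0. ] dr [-0.001 -0.001  0.   ] F [-6.2 -1.6 22.6] w 0.0451 q6 [0.33 0.65 1.93 0.   0.56 1.73]
```

Call:
jog_arm(
  moves=[
    {"delta_pos": [0,0,0.2],"dr": [0,0,0],"claw": 0.8},
    {"delta_pos": [0,0,0],"dr": [0,0,0],"claw": 0.4},
    {"delta_pos": [0,0,0],"dr": [0,0,0],"claw": 0.2},
    {"delta_pos": [0,0,1],"dr": [0,0,0],"claw": 0},
    {"delta_pos": [0,0,15],"dr": [0,0,0],"claw": 0},
  ],
)

```text
time: 29.1
eef_pos: [0.5019, 0.1855, 0.0252]
tcp_rot: [-3.129, -0.262, 0.001]
wrist_force: [0.0, -0.0, 0.4]
grip_width: 0.0854
```

Call:
jog_arm(
  moves=[
    {"delta_pos": [0,0,45],"dr": [0,0,0],"claw": 0},
    {"delta_pos": [0,0,55],"dr": [0,0,0],"claw": 0},
    {"delta_pos": [-20,-30,45],"dr": [0,0,0],"claw": 0},
    {"delta_pos": [-30,-50,20],"dr": [0,0,0],"claw": 0},
    {"delta_pos": [-20,-50,30],"dr": [0,0,0],"claw": 0},
  ],
)

```text
time: 29.72
eef_pos: [0.4312, 0.0551, 0.229]
tcp_rot: [-3.129, -0.27, -0.006]
wrist_force: [1.2, -0.6, 0.4]
grip_width: 0.0853
```

Call:
jog_arm(
  moves=[
    {"delta_pos": [-10,-50,30],"dr": [0,0,0],"claw": 0},
    {"delta_pos": [0,-20,10],"dr": [0,0,0],"claw": 0},
    {"delta_pos": [0,0,0],"dr": [0,0,0],"claw": 0},
  ],
)

```text
time: 30.1
eef_pos: [0.4197, -0.0191, 0.2754]
tcp_rot: [3.13, 0.264, 0.019]
wrist_force: [0.3, 0.4, -0.2]
grip_width: 0.0854
```

```bash
python3 go.py .45 -.0 .3 .167; python3 - <<'E'
from h import *
shot('wrist','w32'); d,_=shot('scene','s32')
E
```

```text
t 30.1 pos [ 0.4197 -0.0191  0.2754] d [30.3 19.1 24.6] dr [-0.001  0.012 -0.002] F [ 0.3  0.4 -0.2] w 0.0854 q6 [-0.07  0.05  2.02  0.    1.06  1.33]
```

View pics/w32.png

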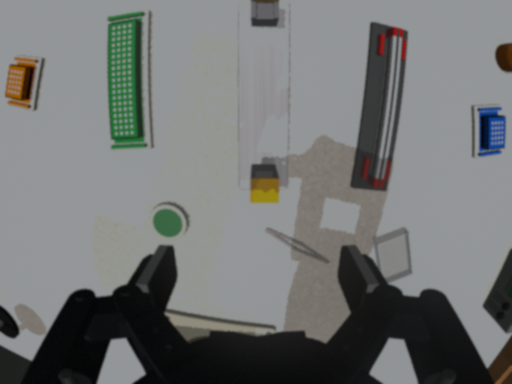

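View pics/s32.png

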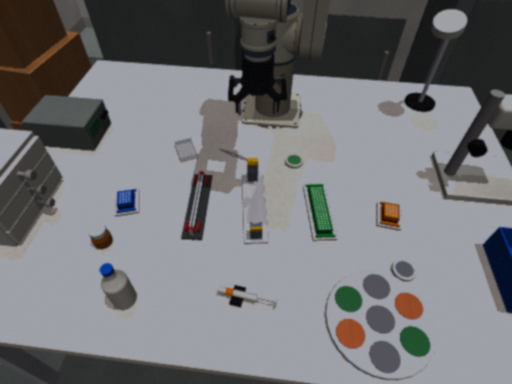

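```bash
python3 - <<'E'
from seg import *
d,c=load("w32"); M=masks(d["frame"])
for k,z in (("red",.036),("green",.026),("red",.024)):
    for a,ce,bb,mm in comps(M[k],15): 
        if bb[1]<195: print(k,z,a,ce.round(1),bb,*measure(c,mm,z))
cv2.imwrite("pics/w32z.png",cv2.resize(d["frame"][15:200,340:420],None,fx=6,fy=3.2,interpolation=cv2.INTER_CUBIC)[:,:,::-1])
cv2.imwrite("pics/w32g.png",cv2.resize(d["frame"][0:160,95:165],None,fx=7,fy=3.7,interpolation=cv2.INTER_CUBIC)[:,:,::-1])
E
```

```text
red 0.036 38 [394.2  30.9] [392  28   6   7] [ 632.2 -171.9] 10.0 7.8 0.143 [ 0.6323 -0.1715]
red 0.036 30 [400.5  32.5] [399  29   4   8] [ 633.3 -181.3] 10.6 4.8 0.142 [ 0.6333 -0.1813]
red 0.036 116 [381.2  43.8] [378  34   8  21] [ 607.7 -155. ] 30.2 8.7 0.028 [ 0.6078 -0.1552]
red 0.036 65 [403.5  49.2] [402  39   4  21] [ 611.  -189.5] 29.4 4.8 0.156 [ 0.6108 -0.1895]
red 0.036 83 [365.5 167.9] [363 158   7  21] [ 435.  -168.9] 28.5 6.3 0.058 [ 0.4352 -0.169 ]
red 0.036 111 [381.7 178.1] [373 161  17  27] [ 429.2 -199.7] 42.0 17.3 -0.488 [ 0.4256 -0.1976]
green 0.026 80 [124.6  15.8] [109  13  33   7] [594.5 196.3] 50.4 3.8 -1.41 [0.5945 0.1966]
green 0.026 1852 [123.7  84.5] [109  20  34 123] [500.5 184.5] 174.7 48.3 0.212 [0.4958 0.1816]
green 0.026 68 [127.5 145.9] [112 145  33   3] [409.3 165.1] 51.7 2.9 -1.444 [0.4095 0.1655]
red 0.024 38 [394.2  30.9] [392  28   6   7] [ 636.4 -177.2] 10.3 8.0 0.143 [ 0.6365 -0.1767]
red 0.024 30 [400.5  32.5] [399  29   4   8] [ 637.5 -186.8] 11.0 4.9 0.142 [ 0.6375 -0.1868]
red 0.024 116 [381.2  43.8] [378  34   8  21] [ 611.1 -159.6] 31.1 9.0 0.028 [ 0.6112 -0.1598]
red 0.024 65 [403.5  49.2] [402  39   4  21] [ 614.5 -195.3] 30.3 5.0 0.156 [ 0.6143 -0.1953]
red 0.024 83 [365.5 167.9] [363 158   7  21] [ 433. -174.] 29.4 6.5 0.058 [ 0.4332 -0.1741]
red 0.024 111 [381.7 178.1] [373 161  17  27] [ 427.  -205.7] 43.3 17.9 -0.488 [ 0.4233 -0.2037]
```

View pics/w32z.png

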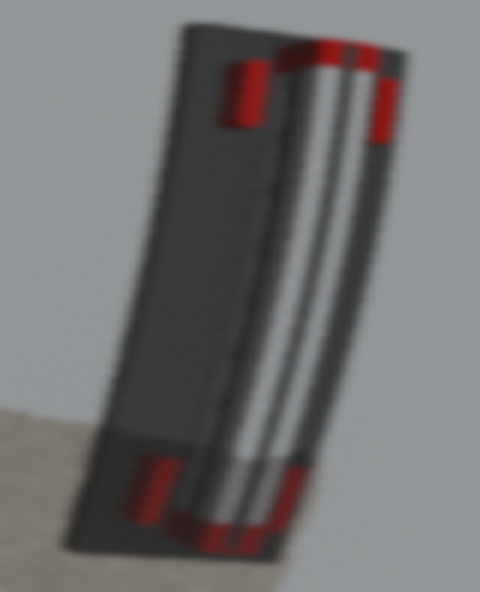

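View pics/w32g.png

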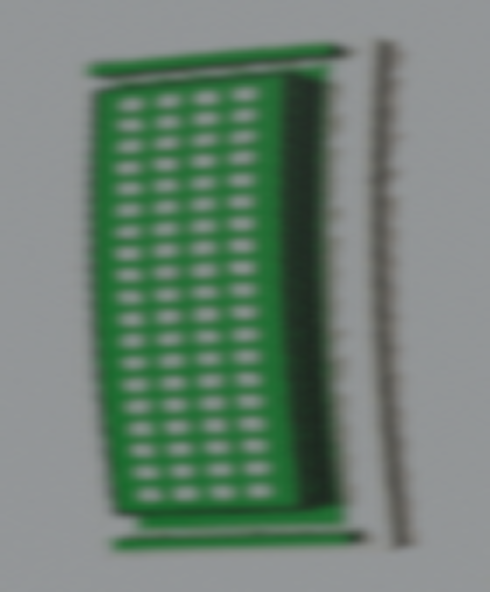

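```bash
python3 - <<'E'
from seg import *
d,c=load("w32"); print(c[2])
f=lambda x,y:(95+x/7-.4,y/3.7-.4)
t=lambda x,y,z: plane(c,[f(x,y)],z)[0,:2]
D=[t(*q,.026) for q in ((130,104),(246,95),(262,491),(149,494))]; v=D[0]+D[1]-D[2]-D[3]
print("tray",np.mean(D,0),np.arctan2(v[1],v[0]),np.linalg.norm(v)/2)
S=[t(*q,.018) for q in ((90,70),(332,50),(350,538),(112,545))]; v=S[0]+S[1]-S[2]-S[3]
print("stops",np.mean(S,0),np.arctan2(v[1],v[0]),np.linalg.norm(v)/2)
C=[t(*q,.026) for q in ((97,90),(285,72),(303,508),(117,515))]; v=C[0]+C[1]-C[2]-C[3]
print("lid corners",np.mean(C,0),np.arctan2(v[1],v[0]),np.linalg.norm(v)/2)
g=lambda x,y:(340+x/6-.4,15+y/3.2-.4)
t=lambda x,y,z: plane(c,[g(x,y)],z)[0,:2]
B=[t(*q,.036) for q in ((315,40),(378,45),(255,555),(205,550))]; v=B[0]+B[1]-B[2]-B[3]
print("bar",np.mean(B,0),np.arctan2(v[1],v[0]),np.linalg.norm(v)/2)
P=[t(*q,.01) for q in ((187,25),(408,50),(277,560),(67,550))]; v=P[0]+P[1]-P[2]-P[3]
print("rest",np.mean(P,0),np.arctan2(v[1],v[0]),np.linalg.norm(v)/2)
E
```

```text
[ 0.4988023  -0.00559067  0.41844261]
tray [0.50308081 0.18546788] 0.16852114678879893 0.15301037095951187
stops [0.50204902 0.18520158] 0.1658943093175761 0.1917528194776361
lid corners [0.50322127 0.18535819] 0.16824775154059887 0.16799001394416793
bar [ 0.52491733 -0.18568795] 0.0884944901767464 0.2278427436058724
rest [ 0.5239541  -0.18411251] 0.07812047913838155 0.24540080518017804
```

```bash
python3 -c "
from bench import monitor,job
s=monitor.state(); print(s['time'],abs(s['qvel']).max(),s['wrist_force'])
print(job.hand_in())"
```

```text
30.2 0.025289302969274098 [-0.2580033   0.44824677 -0.06769737]
the job is handed in; nothing more can be done
None
```

The job is done and handed in at about 30 s of robot time. The bar was tilted over the yellow lip, drawn about 40 mm out of the keeper and stood on edge in the red-cheeked rest. Then the orange pack, the blue pack and the green tray were each set flat on their own nests, in that order.

**Offsets.** My last wrist-camera checks put each piece this far from the centre of its place, to within the 2 mm calibration:

| Piece | Offset | Yaw difference |
|---|---|---|
| Bar | about 2 mm | about 0.01 rad |
| Orange pack | about 0.5 mm | about 0.01 rad |
| Blue pack | about 1.4 mm | about 0.01 rad |
| Long tray | about 1 mm | under 0.005 rad |

**Forces.** The highest wrist force I read at the end of a call was about 28 N, when setting the bar down. At hand-in the gripper was open and clear of everything.

**Disagreements.** Heights measured from two views were up to 7 mm below the given ones for the packs. They were 3 to 4 mm below for the lip and the keeper roof. The bar's red end read about 15 mm low, which I put down to the small baseline and a blurred blob. The tray's height was not measured from two views. I used the given heights for all grasps, and the contacts when lowering each piece agreed with them within about 1 mm.

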